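# Shim the rocking gauge stand

## Task

The dial-gauge stand on the bench leans and rocks because one of its four feet is too short. With the fingers only, push the wooden wedge along the bench, thin edge first, under that short foot until the plate sits level on all its feet and stops rocking, and then press down on the plate's corner diagonally opposite the short foot to prove that it stays steady. Do not pick the wedge up, do not lift the stand or shove it away, leave the other things where they are, and finish clear of everything.

Things in the scene. Friction and masses are not known exactly. Their poses are not given: they have to be found in the camera images.
- stand: dial-gauge stand, 4 kg: grey steel plate 170 (x) x 210 (y) x 16 mm on four steel ball feet of radius 14 mm at x = +-60, y = +-80 mm; underside of the plate 24 mm above the bench when level. Origin: centre of the plate, level with the undersides of the three good feet; z is the plate's normal, upright when level. Pushing the wedge in too far lifts other feet and it leans another way
- short_foot (a point): lowest point of the short ball foot, at x = -60, y = +80, z = +7 mm on the stand: 7 mm shorter than the others, so at the start the stand leans 4 degrees onto it (3 to 6 N) and the foot diagonally opposite hangs in the air. The plate's edges are 25 mm outside it in x and y
- opposite_corner (a point): point on the plate's top face, 40 mm above the bench when level, above the foot diagonally opposite the short one (x = +60, y = -80 mm on the stand). Nothing on the stand stands within 70 mm of it
- column_top (a point): top of the stand's steel column, at x = -30, y = +36, z = 225 mm on the stand; a bar at 165 mm height runs from it along the stand's -y to a round dial, 54 mm across, at x = -22, y = -24 mm, whose plunger hangs down to 83 mm
- wedge: hardwood wedge, 110 (x) x 45 (y) mm, 70 g, lying flat, slope up: 1.5 mm thick at the thin edge (x = +55 mm), rising evenly to 18.5 mm at the thick end (x = -55 mm, square face). Origin: centre of its underside. The stand is level when the foot stands about 32 mm in from the thin edge; friction then keeps it there. Pushing it under takes roughly 5 to 15 N
- thin_edge (a point): middle of the wedge's thin edge, at its underside. At the start it lies off the stand's +y side, roughly towards the short foot but askew and off line
- packing: steel packing block 40 x 60 x 12 mm lying on the bench beside the wedge's way, a bystander (origin at the centre of its underside)
- nut: large round steel nut (ring), 34 mm across, 14 mm high, lying beside the stand, a bystander (origin at the centre of its underside)
- tin: paint tin, 96 mm across, 120 mm high, a bystander (origin at the centre of its underside)
- jar: glass jar with lid, 60 mm across, 75 mm high, a bystander (origin at the centre of its underside)
- pulley: steel belt pulley lying flat, 90 mm across, 36 mm high, a bystander (origin at the centre of its underside)
- brush: paint brush lying on the bench, a bystander
- driver: screwdriver lying on the bench, a bystander
Not all that is in view belongs to the job. Of the things shaped like the wedge, the wooden one is meant.

How it is judged:
By the outcome, as a careful person would: the job done as asked, in the order asked, and still so for the second after the job is handed in, with the robot touching nothing.
It also fails if it takes over 72 s, if anything falls off the work surface, if the arm or the gripper's body presses on something with over 40 N, if the wrist force passes 120 N, or if a joint passes its speed limit or range.

## Robot

A 6-joint arm with a two-finger parallel gripper is mounted at the origin on the work surface. World frame = base frame: x ahead of the robot, y to its left, z up, the work surface at z = 0. Lengths are in m, angles in rad, forces in N, time in s.
With the tool pointing down it reaches from about 0.25 to 0.775 m from the base axis. Payload 8.9 kg.
Tool frame: the origin (TCP) lies on the mounting face of the last link; the fingertips stand bot.tips_ahead ahead of it and the grasp point (between the pads) lies 155 mm ahead of it (bot.tips_ahead is the distance from the TCP to the fingertips, in m); z points along the fingers, y is the direction in which the jaws open and shut (so a half turn about z gives the same grasp; the last joint's range is limited). The gripper opens to 85 mm and grips with 20 to 120 N. Pads are 22 mm wide; open, the fingers measure 114 mm over their backs; the gripper's body (76 mm by 85 mm) begins 54 mm behind the grasp point. The pads swing forward as they close: fully open they stand 13 mm farther back than shut.
Start: joints at [-1.368, 0.291, -0.153, 1.127, 0, 1.431], TCP at [0.176, -0.495, 0.405] pointing down, gripper open.
Joint ranges: [-2.52, 2.52], [-0.91, 1.74], [-1.3, 1.37], [-1.96, 2.02], [-1.52, 1.47], [-3.14, 3.14]. Speed limits (rad/s): [2.22, 2.22, 2.79, 3.14, 3.14, 3.14].

## Interface

Orientations are given as [roll, pitch, yaw] about the fixed x, y, z axes, in that order (R = Rz(yaw) Ry(pitch) Rx(roll)).
In Python, from workcell import bot gives the robot as it stands.
- The arm moves only by the shell command python3 -m pendant 'ROWS' [OPENING] [FORCE]. ROWS is JSON, a list of rows, each an object of numbers: "x", "y", "z": the shift along the tool's x, y, z in mm; "spin": the turn about the tool's z in degrees. In form: [{"x": .., "y": .., "z": .., "spin": ..}, ...]. A call has exactly 5 rows; each row shifts and turns the commanded pose from where the row before left it, along the tool's axes as they then stand; what a row does not reach is not made up. A row lasts 1/10 s, in which the tool goes at most 50 mm and 8.59 degrees, less where a joint would pass 70% of its speed; a pose out of reach is approached as far as the arm can. A call with a gripper value outside its range is refused whole. OPENING is the finger opening in mm, from 0 to 85.4, set as the call begins (- or left out, the last holds). The fingers move at their own pace and stop on an object; FORCE is the grip in N (left out, the last holds). Time passes only in rows, so rows that do not move let the fingers close, or fill a call up. It gives the time, the measured TCP pose, the force and the opening at its end, in the units of the state.
- bot.sense(): the state, without advancing time (a new reading comes with each control period).
- bot.get_image(name): name is "side" or "top"; returns a dict with "pixels" (480x640x3 uint8, blue, green, red), "depth" (480x640 float32, m along the optical axis (not along the pixel's ray), 0 where there is no reading), "fx", "fy", "cx", "cy" (pixels), "extrinsics" (4x4, takes a point from camera to world coordinates). Camera axes: x right, y up, looking along -z (the intrinsics and any distortion apply to the point x, -y, -z); pixel columns grow to the right and rows downward; lengths in m; the calibration is good to about 2 mm. A picture is of the moment at which its call begins.
- bot.sign_off(): hands the job in, once; it reports no verdict.
Trained networks look in a picture, given as the dict that the camera call returned (one of the last four; its "shot" number tells which), for a name from the list of things; names that differ only in an ending like _2 or _b are one class to them, and where a whole thing is asked for, a point or a joint stands for the part that bears it (a point fixed in the world has none). Each returns a list of dicts, best first, with "confidence" (0 to 1); they miss things now and then, are a little off and sometimes report something else, mostly with a low value. They report only what shows in the picture. A call takes as long as a camera call. They do not tell look-alikes from the thing itself.
- bot.boxes_of(picture, query): "box" ([left, top, right, bottom] in pixels, round what is visible of it).
- bot.trace(picture, query): "mask" (480x640 bool, what is visible of it) and "box" ([left, top, right, bottom] in pixels, round what is visible of it).
- bot.mark_of(picture, query): "point" ([column, row] in pixels: a listed point, or the origin of a listed thing).
The state is a dict: "time_s": time; "q": joint angles; "qd": joint speeds; "joint_efforts": joint torques, N m; "tcp_pos": TCP position; "ee_rot": TCP orientation; "force": force on the tool from outside, world axes, zero at the start; "torque": the same for the moment, N m; "gripper_width": opening from 0.0 (shut) to 1.0 (fully open).
Only numpy, scipy, OpenCV 4.12 (cv2) and the standard library are available. Lean on these libraries where they do the work, as an engineer would, in place of code of your own. Each camera call takes 0.05 s, during which the arm holds its last target.

## Working session

There is one attempt and no reset: what is moved stays moved. The work goes in short steps, Python scripts to look and compute and a shell command to move; the robot and the scene stay as the last step left them, time stands still between calls to the robot, and variables do not carry over. Pictures are saved under pics/ and viewed, and the job is handed in when it is done.

```bash
ls; mkdir -p pics
python3 - <<'E'
from workcell import bot
import cv2,numpy as np
print(bot.tips_ahead, bot.sense())
for n in ("top","side"):
    p=bot.get_image(n); cv2.imwrite(f"pics/{n}0.png",p["pixels"]); np.savez(f"{n}0.npz",**{k:p[k] for k in p})
    print(n,p["fx"],p["fy"],p["cx"],p["cy"],p["extrinsics"].round(3).tolist(),p.keys())
    for q in ["stand","wedge","short_foot","opposite_corner","column_top","thin_edge","packing","nut","tin","jar","pulley","brush","driver"]:
        print(q,[(np.round(d["point"]).tolist(),round(d["confidence"],2)) for d in bot.mark_of(p,q)[:3]])
E
```

```text
pics
0.1734 {'time_s': 0.0, 'q': array([-1.36831228e+00,  2.91251992e-01, -1.54105495e-01,  1.12667773e+00,
        1.40479040e-05,  1.43148993e+00]), 'qd': array([ 2.93886512e-06,  5.54686701e-04,  1.75513599e-04,  2.47307767e-03,
       -4.77618216e-06,  2.21399823e-04]), 'joint_efforts': array([-4.78461843e-04, -5.37145650e+01,  3.31366217e+01,  1.60389935e-02,
       -3.64297266e-04,  4.84388050e-07]), 'tcp_pos': array([ 0.17592787, -0.49443037,  0.40415463]), 'ee_rot': array([-3.14036771e+00, -1.85939616e-04,  3.41790324e-01]), 'force': array([-0.04666707, -0.72353157,  0.39810094]), 'torque': array([ 0.02639763, -0.01384482,  0.00387918]), 'gripper_width': 0.9975353681772257}
top 512.5010285968635 512.5010285968635 319.8630645830604 242.3512379035203 [[0.122, 0.965, -0.234, 0.312], [-0.992, 0.121, -0.021, 0.03], [0.008, 0.235, 0.972, 1.169], [0.0, 0.0, 0.0, 1.0]] dict_keys(['pixels', 'depth', 'fx', 'fy', 'cx', 'cy', 'extrinsics', 'shot'])
stand []
wedge [([298.0, 336.0], 0.94), ([283.0, 268.0], 0.84), ([393.0, 349.0], 0.71)]
short_foot [([333.0, 280.0], 0.81)]
opposite_corner [
[... 572 characters left out ...]
6, -0.444, 0.611, 0.808], [-0.011, 0.815, 0.58, 0.864], [0.0, 0.0, 0.0, 1.0]] dict_keys(['pixels', 'depth', 'fx', 'fy', 'cx', 'cy', 'extrinsics', 'shot'])
stand [([345.0, 258.0], 0.67), ([186.0, 320.0], 0.23)]
wedge [([419.0, 278.0], 0.65), ([298.0, 307.0], 0.61), ([370.0, 319.0], 0.6)]
short_foot [([342.0, 282.0], 0.74)]
opposite_corner [([350.0, 223.0], 0.82)]
column_top [([346.0, 203.0], 0.93)]
thin_edge [([374.0, 335.0], 0.86), ([422.0, 259.0], 0.85), ([314.0, 291.0], 0.74)]
packing [([283.0, 275.0], 0.66)]
nut [([384.0, 234.0], 0.56)]
tin [([202.0, 284.0], 0.87)]
jar [([186.0, 318.0], 0.96), ([347.0, 198.0], 0.17)]
pulley [([346.0, 200.0], 0.92)]
brush []
driver [([218.0, 374.0], 0.81)]
```

View pics/top0.png

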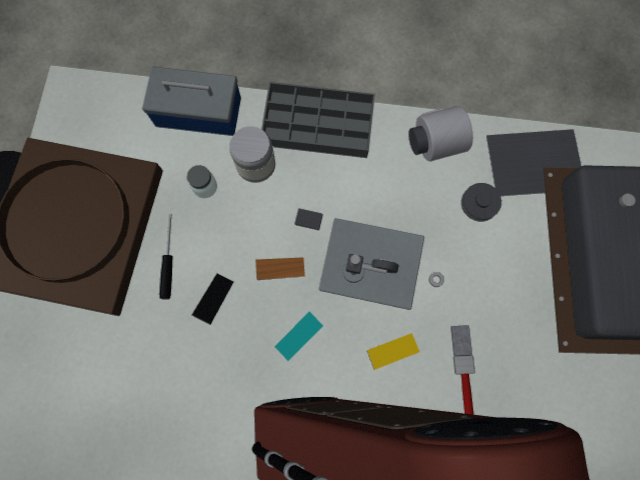

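View pics/side0.png

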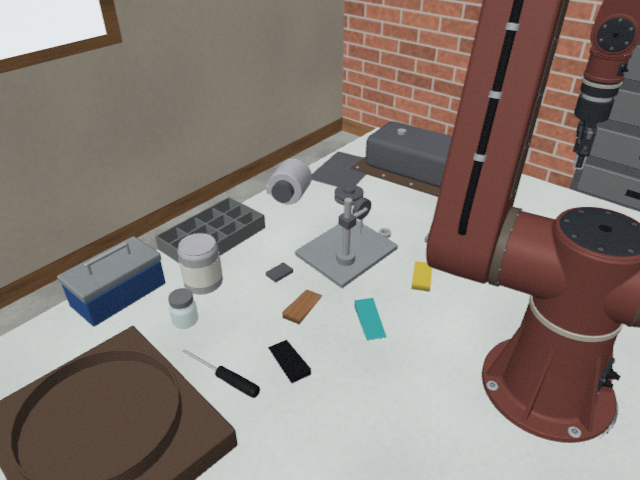

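```bash
cat > h.py <<'E'
import numpy as np,cv2
def load(n): return dict(np.load(n,allow_pickle=True))
def ray(p,u,v):
    u=np.asarray(u,float);v=np.asarray(v,float)
    d=np.stack([(u-p["cx"])/p["fx"],-(v-p["cy"])/p["fy"],-np.ones_like(u)],-1)
    return d@p["extrinsics"][:3,:3].T
def onz(p,u,v,z):
    r=ray(p,u,v);o=p["extrinsics"][:3,3]
    return o+r*((z-o[2])/r[...,2])[...,None]
def cloud(p):
    v,u=np.mgrid[0:480,0:640]
    return p["extrinsics"][:3,3]+ray(p,u,v)*p["depth"][...,None]
def proj(p,X):
    E=p["extrinsics"];c=(np.asarray(X)-E[:3,3])@E[:3,:3]
    return np.stack([p["cx"]+p["fx"]*c[...,0]/-c[...,2],p["cy"]-p["fy"]*c[...,1]/-c[...,2]],-1)
E
python3 - <<'E'
from h import *
for n in("top","side"):
    p=load(n+"0.npz");im=p["pixels"];C=cloud(p)
    b=(210,190,360,330) if n=="top" else (260,220,420,350)
    c=cv2.resize(im[b[1]:b[3],b[0]:b[2]],None,fx=5,fy=5,interpolation=cv2.INTER_CUBIC)[:600,:800];cv2.imwrite(f"pics/crop_{n}.png",c)
    hsv=cv2.cvtColor(im,cv2.COLOR_BGR2HSV)
    m=((hsv[...,0]<20)&(hsv[...,1]>90)&(hsv[...,2]>50)).astype(np.uint8)
    k,l,s,ce=cv2.connectedComponentsWithStats(m)
    for i in range(1,k):
        if s[i,4]>150 and C[l==i][:,2].mean()<0.05 and s[i,4]<3000:
            print(n,s[i],ce[i]); q=C[l==i]; print(q.min(0),q.max(0))
            r=cv2.minAreaRect((q[:,:2]*1000).astype(np.float32));print(r,cv2.boxPoints(r))
            A=np.c_[q[:,:2],np.ones(len(q))];print("plane",np.linalg.lstsq(A,q[:,2],rcond=None)[0])
    f=C[(C[...,0]>.2)&(C[...,0]<.3)&(abs(C[...,1])<.3)&(abs(C[...,2])<.01)];print("bench z",np.median(f[:,2]))
E
```

```text
top [256 258  48  21 910] [279.47362637 267.78681319]
[ 0.31213857  0.03016478 -0.0037533 ] [0.55061485 0.19515108 1.16899985]
((421.3031005859375, 113.54430389404297), (252.59854125976562, 108.02854919433594), 14.217575073242188) [[285.6062   134.88443 ]
 [312.13855   30.164783]
 [557.        92.20418 ]
 [530.46765  196.92383 ]]
plane [-3.13102195 -0.67496325  1.73427064]
top [461 373  12  42 318] [466.60062893 393.95597484]
[ 0.25394307 -0.316612    0.00990763] [0.33756802 0.03016478 1.16899985]
((321.78955078125, -149.9978485107422), (351.61785888671875, 81.06610870361328), 80.08351135253906) [[ 251.58556  -316.19986 ]
 [ 331.44052  -330.16046 ]
 [ 391.99353    16.204163]
 [ 312.13858    30.164764]]
plane [-0.5243691   3.26760756  1.15641672]
bench z -0.00015549642246903694
side [350  18  31  16 326] [364.97546012  25.04601227]
[-0.10554012 -2.02511929 -0.04038996] [2.05071613 0.80841606 0.86434543]
((899.2538452148438, -656.73193359375), (185.21287536621094, 3548.347412109375), 37.43016815185547) [[ -252.6167    695.84436]
 [ 1904.0479  -2121.8794 ]
 [ 2051.1245  -2009.3082 ]
 [ 
[... 11936 characters left out ...]
4892064] [0.61305033 0.80841606 0.86434543]
((202.57760620117188, -615.115478515625), (111.0784912109375, 2910.8720703125), 14.398390769958496) [[ -213.12979   780.7949 ]
 [  510.69547 -2038.647  ]
 [  618.28503 -2011.0259 ]
 [ -105.54025   808.416  ]]
plane [-0.00449508  0.52326604  0.43966213]
side [283 290  39  33 635] [301.1480315  306.13543307]
[ 0.48857697  0.08258754 -0.00191712] [0.55254108 0.20222433 0.02279519]
((520.78759765625, 143.32313537597656), (46.09178924560547, 115.89362335205078), 13.152501106262207) [[485.16083  194.50594 ]
 [511.53168   81.65244 ]
 [556.41437   92.140335]
 [530.0435   204.99384 ]]
plane [ 0.0067559   0.12046628 -0.01138697]
bench z 0.0002782074970711923
```

View pics/crop_top.png

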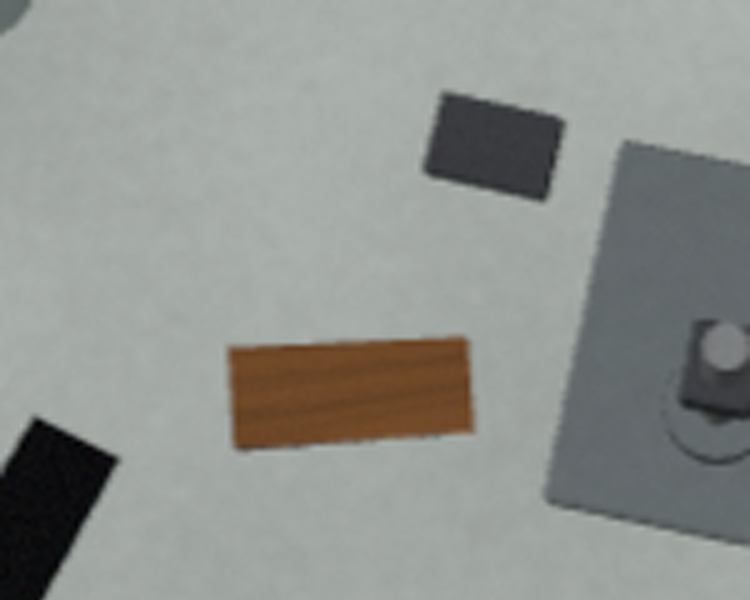

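View pics/crop_side.png

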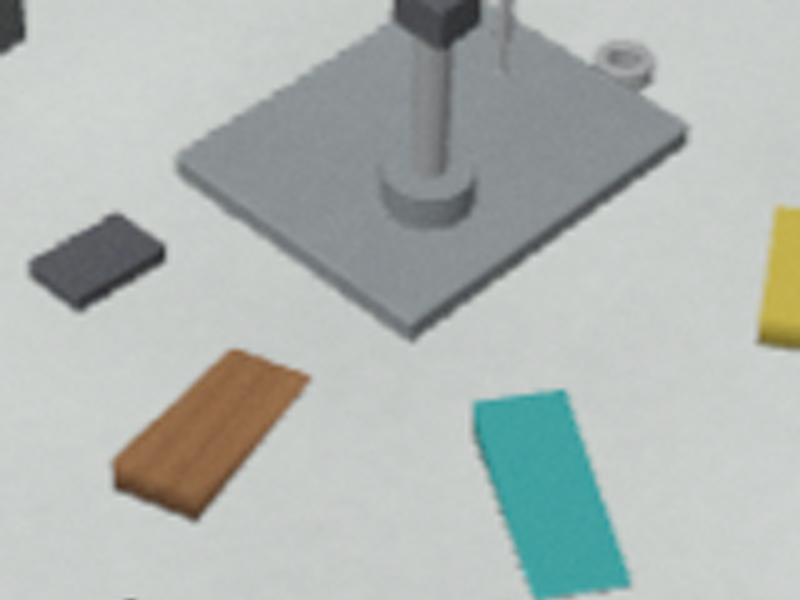

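Four wedge shapes (top picture): wooden (280,268), black (213,299), teal (299,336), yellow (393,350). The grainy brown one at (280,268) is the wooden one, confirmed in the crop. Its thin edge is at right (304,267) facing the stand, and in the side crop its thick end points away.

Run:
```python
from h import *
for n,b in(("top",(310,200,440,330)),("side",(285,205,405,295))):
    p=load(n+"0.npz");im=p["pixels"]
    cv2.imwrite(f"pics/st_{n}.png",cv2.resize(im[b[1]:b[3],b[0]:b[2]],None,fx=6 if n=="side" else 4.6,fy=6 if n=="side" else 4.6,interpolation=cv2.INTER_CUBIC))
```

```text
(no output)
```

View pics/st_top.png

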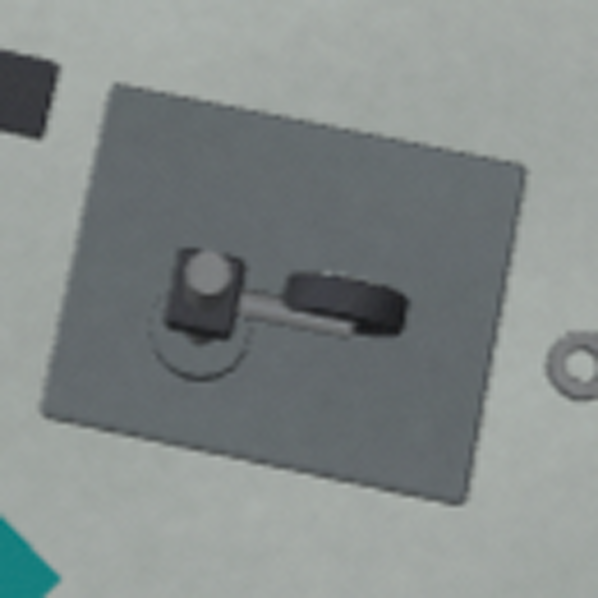

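View pics/st_side.png

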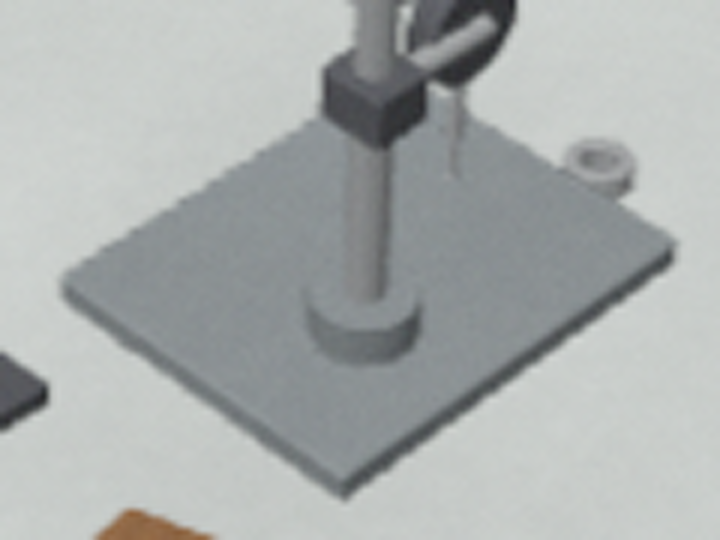

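```bash
cat > model.py <<'E'
from h import *
from scipy.spatial.transform import Rotation as R
from scipy.optimize import least_squares
def stand_pts(P,prm,lean):  # lean about the diagonal, rad, + = onto short foot
    x,y,yaw=prm
    ax=np.array([60,80,0.])/100
    c=np.array(P,float)
    Rr=R.from_rotvec(-ax*lean*-1).as_matrix()
    # sign: choose so short foot (-60,80) goes down
    if lean!=0 and (Rr@np.array([-60,80,0.]))[2]*lean>0: Rr=Rr.T
    c=c@Rr.T  # axis passes the origin at z=0 (foot undersides)
    c=c@R.from_euler('z',yaw).as_matrix().T
    return c/1000+np.array([x,y,0])
def fit_stand(tp,sp,tuv,suv,P_t,P_s,lean_free=False,x0=(.49,-.05,-.2,.07)):
    def f(v):
        a=proj(tp,stand_pts(P_t,v[:3],v[3]))-tuv
        b=proj(sp,stand_pts(P_s,v[:3],v[3]))-suv
        return np.r_[a.ravel(),b.ravel()]
    return least_squares(f,x0)
E
python3 - <<'E'
from model import *
tp,sp=load("top0.npz"),load("side0.npz")
Pt=[[85,105,40],[85,-105,40],[-85,-105,40],[-85,105,40]];tuv=np.array([[334.3,218.3],[424.3,235.9],[410.7,309.8],[319.1,290.2]])
Ps=[[85,105,40],[-85,105,40],[-85,-105,40]];suv=np.array([[295.3,252.2],[342.2,285.5],[397.2,245.5]])
r=fit_stand(tp,sp,tuv,suv,Pt,Ps);v=r.x
print("stand",v.round(4),"yawdeg",np.degrees(v[2]),"lean",np.degrees(v[3]),r.fun.round(2))
for l,p in(("foot",[-60,80,7]),("opp",[60,-80,40]),("col",[-30,36,225]),("edge+y",[-60,105,24]),("corner",[-85,105,24])): print(l,stand_pts([p],v[:3],v[3]).round(4))
k=lambda a,s,o:np.array(a)/s+o
W=[[-55,22.5,18.5],[-55,-22.5,18.5],[55,22.5,1.5],[55,-22.5,1.5]]
# wedge corners top: thick up(+x world), thick low, thin up, thin low
wt=k([[228,346],[236,450],[467,338],[474,432]],5,[210,190])
ws=k([[115,464],[196,510],[235,349],[310,378]],5,[260,220])
print("thick/thin via z:",onz(tp,wt[:,0],wt[:,1],0.01).round(4))
def wp(v,P): return np.array(P)@R.from_euler('z',v[2]).as_matrix().T/1000+[v[0],v[1],0]
# wedge +x heads -y world; its +y is then +x world
f=lambda v:np.r_[(proj(tp,wp(v,W))-wt).ravel(),(proj(sp,wp(v,[W[0],W[1],W[2],W[3]]))-ws).ravel()]
r=least_squares(f,[.52,.14,-1.6]);print("wedge",r.x.round(4),np.degrees(r.x[2]),r.fun.round(1))
print("thin",wp(r.x,[[55,0,0]]),"thick",wp(r.x,[[-55,0,0]]))
for nm,uv in(("packing top",[310,220]),("pk corners",[[298.4,208.4],[323,214.4],[319.4,230],[294.8,224.6]])):
    u=np.atleast_2d(uv);print(nm,onz(tp,u[:,0],u[:,1],.012).round(3))
print("nut",onz(tp,436.,279.5,.014));
E
```

```text
stand [ 0.5547 -0.0685 -0.0917  0.1094] yawdeg -5.256516080225737 lean 6.265735773434294 [-1.09 -0.79  0.18 -0.6  -0.14  0.02 -1.5  -0.   -0.09 -2.06  0.88  0.14
  2.   -1.23]
foot [[ 0.5022  0.0168 -0.0035]]
opp [[ 0.6035 -0.1504  0.0502]]
col [[ 0.5102 -0.0136  0.2187]]
edge+y [[0.5032 0.0428 0.0117]]
corner [[0.4784 0.0451 0.0096]]
thick/thin via z: [[0.533  0.1972 0.01  ]
 [0.4855 0.1862 0.01  ]
 [0.5504 0.0883 0.01  ]
 [0.5072 0.0794 0.01  ]]
wedge [ 0.519   0.1402 -1.3595] -77.89118740769034 [-1.3  0.7 -1.7 -0.8 -1.  -0.3 -0.8 -0.1  0.2 -0.8  1.2 -3.4  0.2 -0.7
  1.4 -0.6]
thin [[0.53054588 0.08642234 0.        ]] thick [[0.50747129 0.19397495 0.        ]]
packing top [[0.641 0.085 0.012]]
pk corners [[0.666 0.115 0.012]
 [0.659 0.056 0.012]
 [0.62  0.06  0.012]
 [0.626 0.118 0.012]]
nut [ 0.53652501 -0.21880316  0.014     ]
```

Run:
```python
from model import *
tp,sp=load("top0.npz"),load("side0.npz")
Pt=[[85,105,40],[85,-105,40],[-85,-105,40],[-85,105,40]];tuv=np.array([[334.3,218.3],[424.3,235.9],[410.7,309.8],[319.1,290.2]])
Ps=[[85,105,40],[-85,105,40],[-85,-105,40]];suv=np.array([[295.3,252.2],[342.2,285.5],[397.2,245.5]])
L=np.radians(4.17)
for w in (0,1):
    f=lambda v:np.r_[(proj(tp,stand_pts(Pt,v[:3],L))-tuv).ravel()*1,w*(proj(sp,stand_pts(Ps,v[:3],L))-suv).ravel()]
    r=least_squares(f,[.55,-.07,-.09]);v=r.x;print(v.round(4),np.degrees(v[2]),r.fun.round(1))
    for l,p in(("foot",[-60,80,7]),("opp",[60,-80,40]),("col",[-30,36,225]),("edge+y",[-60,105,24]),("corner",[-85,105,24])): print(l,stand_pts([p],v[:3],L).round(4))
f=lambda v:(proj(sp,stand_pts(Ps,v[:3],L))-suv).ravel()
print("side only",least_squares(f,[.55,-.07,-.09]).x)
W=[[-55,22.5,18.5],[-55,-22.5,18.5],[55,22.5,1.5],[55,-22.5,1.5]]
wt=np.array([[228,346],[236,450],[467,338],[474,432]])/5+[210,190]
ws=np.array([[115,464],[194,497],[235,349],[310,378]])/5+[260,220]
def wp(v,P): return np.array(P)@R.from_euler('z',v[2]).as_matrix().T/1000+[v[0],v[1],0]
for nm,p,uv in(("top",tp,wt),("side",sp,ws)):
    r=least_squares(lambda v:(proj(p,wp(v,W))-uv).ravel(),[.52,.14,-1.36]);print(nm,r.x,np.degrees(r.x[2]),r.fun.round(1),"thin",wp(r.x,[[55,0,0]]))
for p,b in((tp,(345,225,415,250)),(sp,)+((310,225,330,240),)):
    C=cloud(p)[b[1]:b[3],b[0]:b[2]].reshape(-1,3);g=C[(C[:,2]>.02)&(C[:,2]<.07)];A=np.c_[g[:,:2],np.ones(len(g))]
    print(len(g),g.mean(0),np.linalg.lstsq(A,g[:,2],rcond=None)[0])
```

```text
[ 0.5533 -0.0692 -0.0899] -5.153637861031462 [-0.5 -0.5  0.6 -0.   0.7  0.2 -0.9  0.2  0.  -0.   0.  -0.   0.  -0. ]
foot [[0.5005 0.016  0.    ]]
opp [[ 0.6035 -0.1522  0.0469]]
col [[ 0.5145 -0.0198  0.2211]]
edge+y [[0.5019 0.0417 0.0159]]
corner [[0.477  0.0439 0.0144]]
[ 0.5535 -0.0673 -0.0905] -5.18620275214091 [-1.2 -0.7 -0.2 -0.2 -0.2  0.  -1.7 -0.1 -0.1 -2.   1.  -1.2  2.  -1.3]
foot [[0.5008 0.0179 0.    ]]
opp [[ 0.6037 -0.1503  0.0469]]
col [[ 0.5149 -0.0179  0.2211]]
edge+y [[0.5022 0.0436 0.0159]]
corner [[0.4773 0.0458 0.0144]]
side only [ 0.55228831 -0.06124668 -0.08215855]
top [ 0.51909561  0.13738109 -1.36021953] -77.93483813111514 [-0.1  0.8 -0.5 -0.7  0.2 -0.2  0.4  0.1] thin [[0.53059192 0.08359602 0.        ]]
side [ 0.5189433   0.14325615 -1.36417614] -78.16153549228744 [-0.7 -0.2  0.5 -0.  -0.5 -0.   0.7  0.1] thin [[0.53022672 0.08942601 0.        ]]
1529 [ 0.60871535 -0.07236047  0.0422914 ] [ 0.04270667 -0.04632391  0.01294317]
95 [ 0.62789048 -0.06074075  0.04299193] [-0.01512664 -0.00911259  0.0519363 ]
```

```bash
python3 -m pendant '[{"spin":-8.5},{"spin":-8.5},{"spin":-8.5},{"spin":-8.5},{"spin":-8.5}]' 0 40; python3 -m pendant '[{"spin":-8.5},{"spin":-8.5},{"spin":-8.5},{"spin":-2.4},{}]'
```

```text
$[0]: bad value
$[0]: bad value
```

```bash
python3 -m pendant '[{"x":0,"y":0,"z":0,"spin":-8.5},{"x":0,"y":0,"z":0,"spin":-8.5},{"x":0,"y":0,"z":0,"spin":-8.5},{"x":0,"y":0,"z":0,"spin":-8.5},{"x":0,"y":0,"z":0,"spin":-8.5}]' 0 40; python3 -m pendant '[{"x":0,"y":0,"z":0,"spin":-8.5},{"x":0,"y":0,"z":0,"spin":-8.5},{"x":0,"y":0,"z":0,"spin":-8.5},{"x":0,"y":0,"z":0,"spin":-2.4},{"x":0,"y":0,"z":0,"spin":0}]'
```

```text
time_s: 1.9
tcp_pos: [0.176, -0.4946, 0.4047]
ee_rot: [3.142, -0.0, 1.09]
force: [0.5, 0.1, 0.0]
gripper_width: 0.142
time_s: 2.4
tcp_pos: [0.176, -0.4946, 0.4047]
ee_rot: [3.142, -0.0, 1.571]
force: [-0.4, -0.3, 0.1]
gripper_width: 0.003
```

```bash
python3 -m pendant '[{"x":37,"y":28,"z":0,"spin":0},{"x":37,"y":28,"z":0,"spin":0},{"x":37,"y":28,"z":0,"spin":0},{"x":37,"y":28,"z":0,"spin":0},{"x":37,"y":28,"z":0,"spin":0}]'; python3 -m pendant '[{"x":37,"y":28,"z":0,"spin":0},{"x":37,"y":28,"z":0,"spin":0},{"x":37,"y":28,"z":0,"spin":0},{"x":45,"y":0,"z":0,"spin":0},{"x":45,"y":0,"z":0,"spin":0}]';python3 -m pendant '[{"x":45,"y":0,"z":0,"spin":0},{"x":45,"y":0,"z":0,"spin":0},{"x":45,"y":0,"z":0,"spin":0},{"x":45,"y":0,"z":0,"spin":0},{"x":45,"y":0,"z":0,"spin":0}]'
```

```text
time_s: 2.9
tcp_pos: [0.3167, -0.3081, 0.4049]
ee_rot: [3.141, 0.0, 1.568]
force: [0.9, 0.1, 0.3]
gripper_width: 0.001
time_s: 3.4
tcp_pos: [0.4004, -0.107, 0.4046]
ee_rot: [3.141, -0.0, 1.569]
force: [1.3, 0.0, 0.3]
gripper_width: 0.002
time_s: 3.9
tcp_pos: [0.3998, 0.1181, 0.405]
ee_rot: [3.141, -0.0, 1.569]
force: [0.3, 0.4, 1.3]
gripper_width: -0.003
```

```bash
python3 -m pendant '[{"x":1,"y":36,"z":0,"spin":0},{"x":1,"y":36,"z":0,"spin":0},{"x":1,"y":36,"z":0,"spin":0},{"x":1,"y":36,"z":20,"spin":0},{"x":1,"y":36,"z":30,"spin":0}]'; python3 -m pendant '[{"x":0,"y":0,"z":40,"spin":0},{"x":0,"y":0,"z":40,"spin":0},{"x":0,"y":0,"z":40,"spin":0},{"x":0,"y":0,"z":20,"spin":0},{"x":0,"y":0,"z":0,"spin":0}]'
python3 - <<'E'
from h import *
from workcell import bot
for n in("top","side"):
    p=bot.get_image(n); np.savez(n+"1.npz",**p); cv2.imwrite(f"pics/{n}1.png",p["pixels"])
    b=(210,180,370,300) if n=="top" else (240,190,400,310)
    cv2.imwrite(f"pics/c{n}1.png",cv2.resize(p["pixels"][b[1]:b[3],b[0]:b[2]],None,fx=5,fy=5,interpolation=cv2.INTER_CUBIC))
E
```

```text
time_s: 4.4
tcp_pos: [0.5823, 0.1215, 0.3555]
ee_rot: [3.138, -0.0, 1.569]
force: [0.0, 0.1, 0.5]
gripper_width: -0.002
time_s: 4.9
tcp_pos: [0.5786, 0.1211, 0.2116]
ee_rot: [-3.136, 0.001, 1.569]
force: [0.8, 0.2, -0.2]
gripper_width: -0.002
```

View pics/cside1.png

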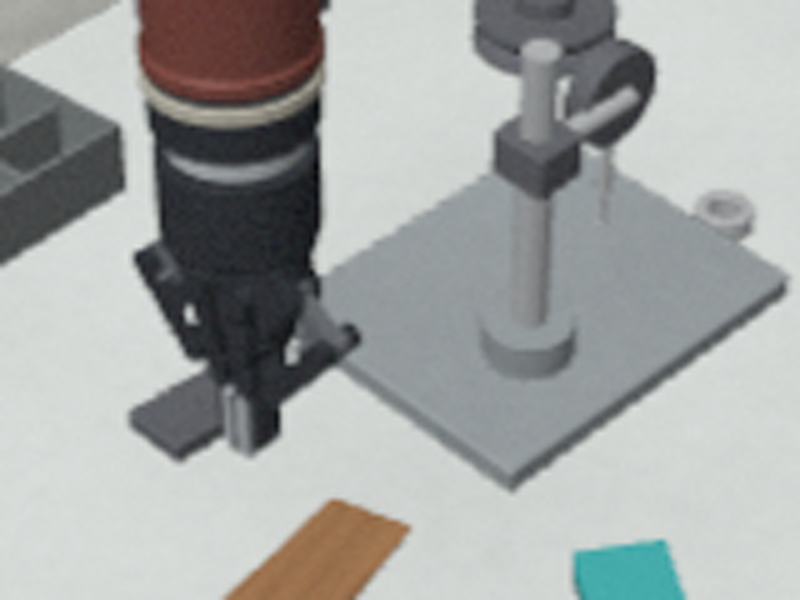

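View pics/ctop1.png

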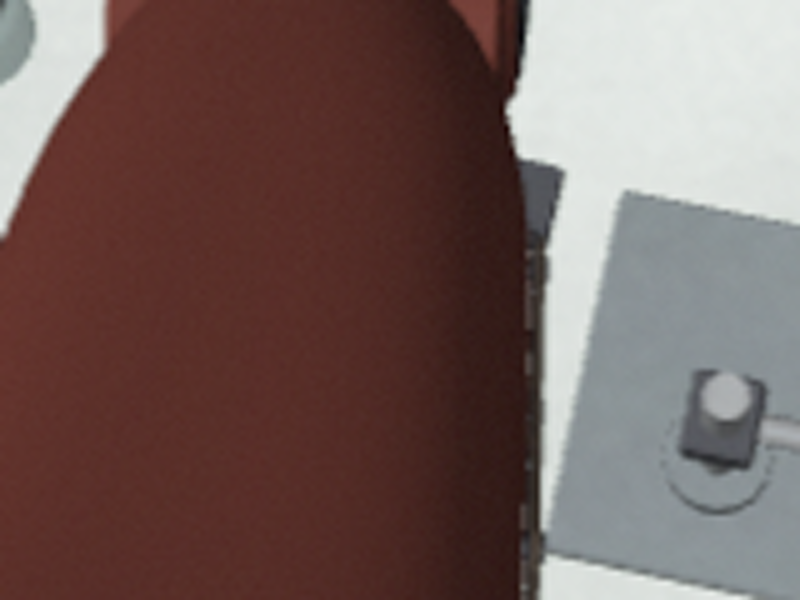

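```bash
python3 -m pendant '[{"x":0,"y":0,"z":10,"spin":0},{"x":0,"y":0,"z":10,"spin":0},{"x":0,"y":0,"z":8,"spin":0},{"x":0,"y":0,"z":5,"spin":0},{"x":0,"y":0,"z":0,"spin":0}]'; python3 -m pendant '[{"x":0,"y":0,"z":0,"spin":0},{"x":0,"y":0,"z":0,"spin":0},{"x":0,"y":0,"z":0,"spin":0},{"x":0,"y":0,"z":0,"spin":0},{"x":0,"y":0,"z":0,"spin":0}]'
```

```text
time_s: 5.5
tcp_pos: [0.5798, 0.1212, 0.1809]
ee_rot: [-3.14, 0.0, 1.57]
force: [-0.0, -0.5, 0.0]
gripper_width: 0.001
time_s: 6.0
tcp_pos: [0.5802, 0.1213, 0.1818]
ee_rot: [3.141, -0.0, 1.57]
force: [0.4, -0.2, 0.8]
gripper_width: 0.0
```

```bash
python3 -m pendant '[{"x":0,"y":0,"z":3,"spin":0},{"x":0,"y":0,"z":3,"spin":0},{"x":0,"y":-3,"z":0,"spin":0},{"x":0,"y":-4,"z":0,"spin":0},{"x":0,"y":-4,"z":0,"spin":0}]'; python3 -m pendant '[{"x":0,"y":-3,"z":0,"spin":0},{"x":0,"y":-3,"z":0,"spin":0},{"x":0,"y":-3,"z":0,"spin":0},{"x":0,"y":-3,"z":0,"spin":0},{"x":0,"y":-3,"z":0,"spin":0}]'; python3 -m pendant '[{"x":0,"y":-2,"z":0,"spin":0},{"x":0,"y":-2,"z":0,"spin":0},{"x":0,"y":-1,"z":0,"spin":0},{"x":0,"y":0,"z":0,"spin":0},{"x":0,"y":0,"z":0,"spin":0}]'
cat > snap.py <<'E'
import sys
from h import *
from workcell import bot
k=sys.argv[1]
for n in sys.argv[2:]:
    p=bot.get_image(n); np.savez(n+k+".npz",**p); cv2.imwrite(f"pics/{n}{k}.png",p["pixels"])
    b=(230,200,390,320) if n=="top" else (260,220,420,340)
    cv2.imwrite(f"pics/c{n}{k}.png",cv2.resize(p["pixels"][b[1]:b[3],b[0]:b[2]],None,fx=5,fy=5,interpolation=cv2.INTER_CUBIC))
E
python3 snap.py 2 side
```

```text
time_s: 6.5
tcp_pos: [0.5687, 0.1212, 0.1756]
ee_rot: [-3.141, 0.0, 1.571]
force: [-1.0, 0.5, 0.9]
gripper_width: -0.003
time_s: 7.0
tcp_pos: [0.554, 0.1212, 0.1758]
ee_rot: [3.141, -0.0, 1.57]
force: [0.0, -0.6, -0.5]
gripper_width: -0.001
time_s: 7.5
tcp_pos: [0.5492, 0.1213, 0.1757]
ee_rot: [3.142, -0.0, 1.57]
force: [-0.5, 0.1, -0.3]
gripper_width: 0.002
```

View pics/cside2.png

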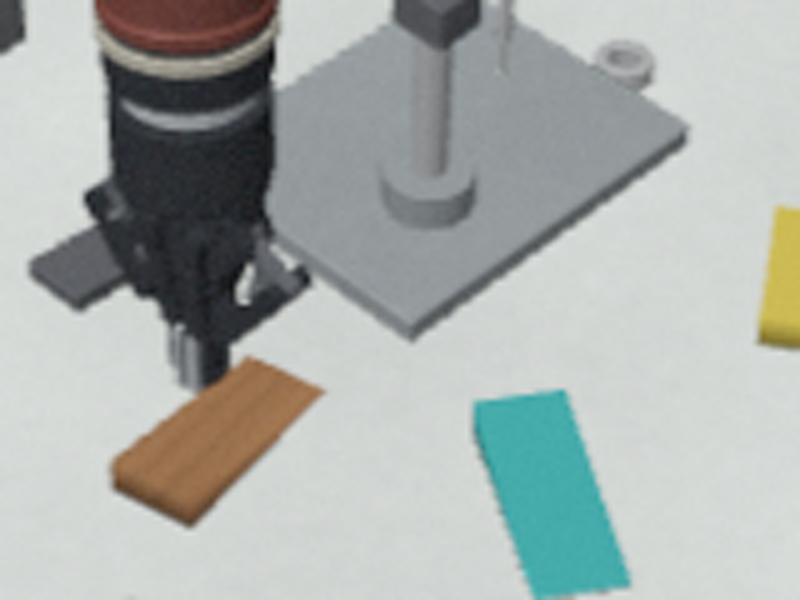

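```bash
python3 -m pendant '[{"x":0,"y":-3,"z":0,"spin":0},{"x":0,"y":-3,"z":0,"spin":0},{"x":0,"y":-3,"z":0,"spin":0},{"x":0,"y":-2,"z":0,"spin":0},{"x":0,"y":0,"z":0,"spin":0}]'
python3 snap.py 3 side
```

```text
time_s: 8.05
tcp_pos: [0.5378, 0.1213, 0.1757]
ee_rot: [-3.141, -0.0, 1.571]
force: [0.2, 0.1, -0.7]
gripper_width: -0.003
```

View pics/cside3.png

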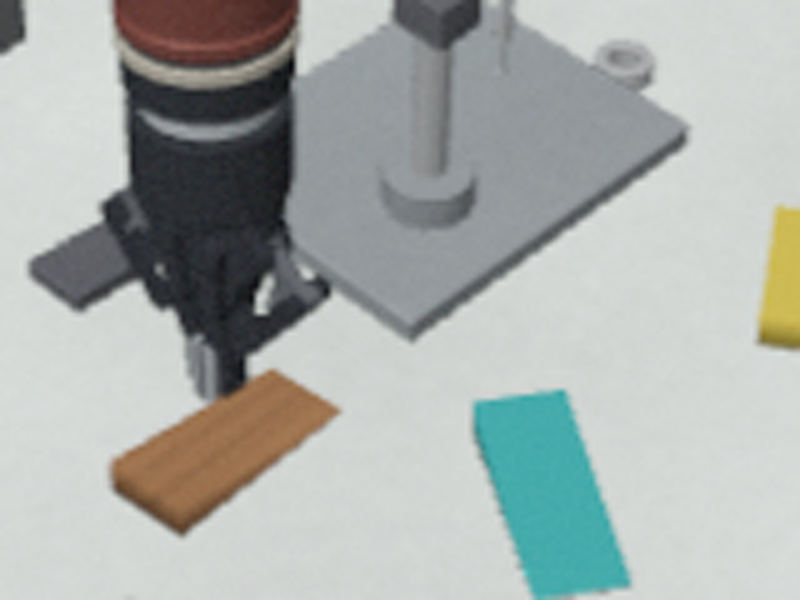

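```bash
cat > wfit.py <<'E'
from model import *
W=[[-55,22.5,18.5],[-55,-22.5,18.5],[55,22.5,1.5],[55,-22.5,1.5]]
def wp(v,P): return np.array(P)@R.from_euler('z',v[2]).as_matrix().T/1000+[v[0],v[1],0]
def fit(p,uv,P=W,x0=(.51,.14,-1.5)):
    r=least_squares(lambda v:(proj(p,wp(v,P))-uv).ravel(),x0)
    print("wedge",r.x.round(4),np.degrees(r.x[2]).round(1),r.fun.round(1)); return r.x
def report(v,stand):
    f=stand_pts([[-60,80,7]],stand,0.0728)[0]
    d=(f-wp(v,[[0,0,0]])[0])@R.from_euler('z',v[2]).as_matrix()*1000
    print("foot in wedge frame mm",d.round(1)," stand -y heading",np.degrees(stand[2])-90)
SIDE=[.55228831,-.06124668,-.08215855]; TOP=[.5533,-.0692,-.0899]
E
python3 - <<'E'
from wfit import *
sp=load("side3.npz")
v=fit(sp,np.array([[113,464],[182,514],[274,370],[340,410]])/5+[260,220]);report(v,SIDE);report(v,[.5524,-.0625,-.0899])
E
```

```text
wedge [ 0.5059  0.148  -1.5819] -90.6 [-0.4  0.2  0.2 -0.4 -0.4 -0.1  0.6  0.3]
foot in wedge frame mm [124.5  -5.6  -0. ]  stand -y heading -94.70733816591455
foot in wedge frame mm [125.3  -4.9  -0. ]  stand -y heading -95.1508905782261
```

```bash
python3 -m pendant '[{"x":0,"y":-1,"z":0,"spin":0},{"x":0,"y":-1,"z":0,"spin":0},{"x":0,"y":0,"z":0,"spin":0},{"x":0,"y":4,"z":0,"spin":0},{"x":0,"y":8,"z":0,"spin":0}]'
python3 -m pendant '[{"x":0,"y":8,"z":-20,"spin":0},{"x":20,"y":0,"z":-40,"spin":0},{"x":40,"y":0,"z":-20,"spin":0},{"x":40,"y":-5,"z":0,"spin":0},{"x":30,"y":-20,"z":0,"spin":0}]' 16
python3 -m pendant '[{"x":20,"y":-20,"z":0,"spin":0},{"x":0,"y":-10,"z":0,"spin":0},{"x":0,"y":0,"z":0,"spin":0},{"x":0,"y":0,"z":0,"spin":0},{"x":0,"y":0,"z":0,"spin":0}]' 16
python3 snap.py 4 side top
```

```text
time_s: 8.6
tcp_pos: [0.5482, 0.1213, 0.1757]
ee_rot: [-3.141, 0.0, 1.571]
force: [0.4, -0.7, 0.6]
gripper_width: -0.001
time_s: 9.1
tcp_pos: [0.5331, 0.2534, 0.2569]
ee_rot: [3.138, -0.002, 1.57]
force: [-0.7, 0.6, -0.2]
gripper_width: 0.189
time_s: 9.6
tcp_pos: [0.5023, 0.2705, 0.2558]
ee_rot: [3.141, -0.0, 1.569]
force: [0.9, 0.3, -0.2]
gripper_width: 0.187
```

View pics/cside4.png

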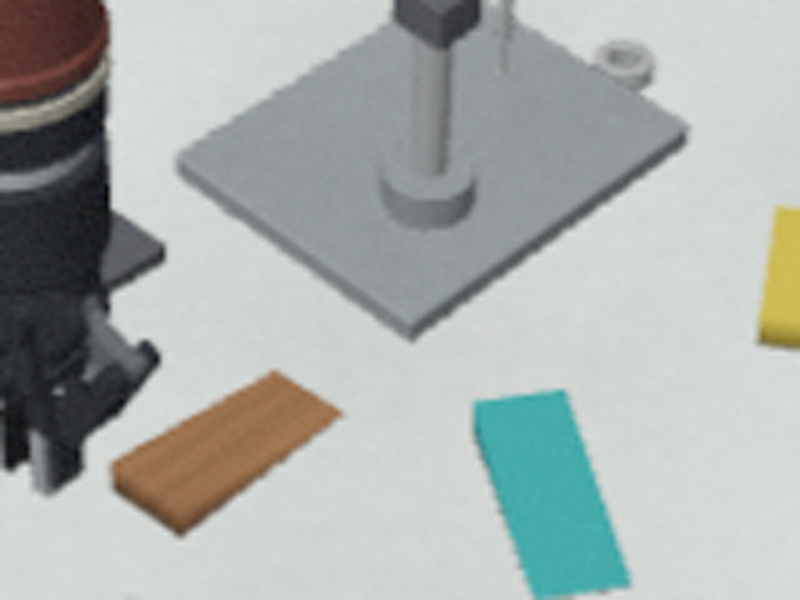

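View pics/ctop4.png

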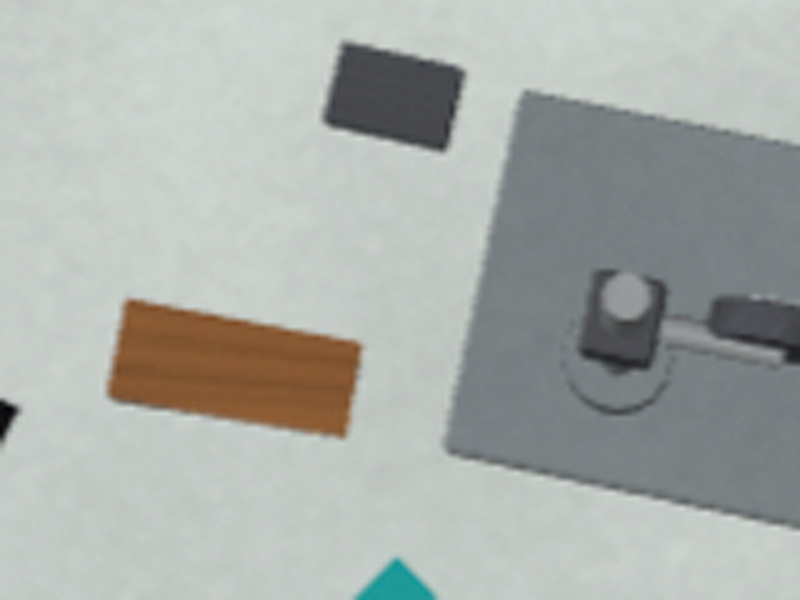

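Run:
```python
from wfit import *
v=fit(load("side4.npz"),np.array([[113,464],[182,514],[276,371],[343,412]])/5+[260,220]);report(v,SIDE);report(v,[.5524,-.0625,-.0899])
v=fit(load("top4.npz"),np.array([[126,300],[109,400],[361,343],[346,437]])/5+[230,200]);report(v,TOP)
print(wp(v,[[-55,0,0],[55,0,0]]))
```

```text
wedge [ 0.5051  0.148  -1.5943] -91.3 [-0.3  0.2  0.2 -0.3 -0.3 -0.1  0.4  0.2]
foot in wedge frame mm [124.6  -3.3  -0. ]  stand -y heading -94.70733816591455
foot in wedge frame mm [125.4  -2.5  -0. ]  stand -y heading -95.1508905782261
wedge [ 0.505   0.1428 -1.591 ] -91.2 [-0.4  0.3 -0.4 -0.4  0.4 -0.1  0.4  0.2]
foot in wedge frame mm [126.8  -1.9  -0. ]  stand -y heading -95.1508905782261
[[0.50608272 0.19777061 0.        ]
 [0.50385628 0.08779314 0.        ]]
```

```bash
python3 -m pendant '[{"x":0,"y":4,"z":20,"spin":1.4},{"x":-5,"y":0,"z":20,"spin":0},{"x":-5,"y":0,"z":20,"spin":0},{"x":0,"y":0,"z":13,"spin":0},{"x":0,"y":0,"z":5,"spin":0}]' 16
python3 -m pendant '[{"x":-10,"y":0,"z":0,"spin":0},{"x":-10,"y":0,"z":0,"spin":0},{"x":-8,"y":0,"z":0,"spin":0},{"x":0,"y":0,"z":0,"spin":0},{"x":0,"y":0,"z":0,"spin":0}]'
python3 snap.py 5 side
```

```text
time_s: 10.2
tcp_pos: [0.5048, 0.2608, 0.1765]
ee_rot: [-3.14, 0.001, 1.545]
force: [0.5, 0.6, -0.1]
gripper_width: 0.187
time_s: 10.7
tcp_pos: [0.5045, 0.233, 0.1783]
ee_rot: [3.141, -0.0, 1.545]
force: [-0.2, 0.7, 0.1]
gripper_width: 0.183
```

View pics/cside5.png

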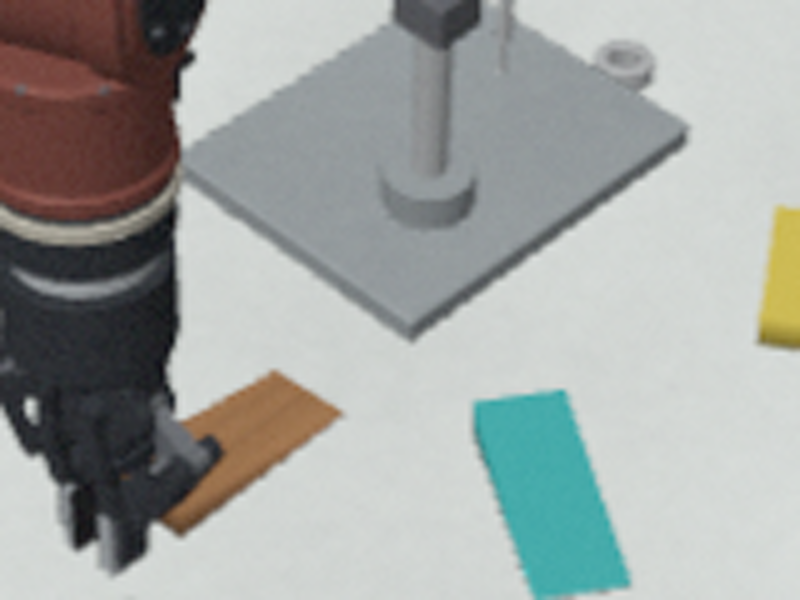

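```bash
python3 -m pendant '[{"x":-8,"y":0,"z":0,"spin":0},{"x":-8,"y":0,"z":0,"spin":0},{"x":-7,"y":0,"z":0,"spin":0},{"x":-7,"y":0,"z":0,"spin":0},{"x":-6,"y":0,"z":0,"spin":0}]'
python3 -m pendant '[{"x":-8,"y":0,"z":0,"spin":0},{"x":-8,"y":0,"z":0,"spin":0},{"x":-8,"y":0,"z":0,"spin":0},{"x":-6,"y":0,"z":0,"spin":0},{"x":0,"y":0,"z":0,"spin":0}]'
python3 snap.py 6 side top
```

```text
time_s: 11.25
tcp_pos: [0.5033, 0.1966, 0.1777]
ee_rot: [-3.141, 0.0, 1.546]
force: [-0.1, 0.8, 0.7]
gripper_width: 0.187
time_s: 11.75
tcp_pos: [0.5026, 0.1665, 0.1777]
ee_rot: [-3.141, 0.0, 1.545]
force: [-0.5, -0.5, 0.1]
gripper_width: 0.184
```

View pics/cside6.png

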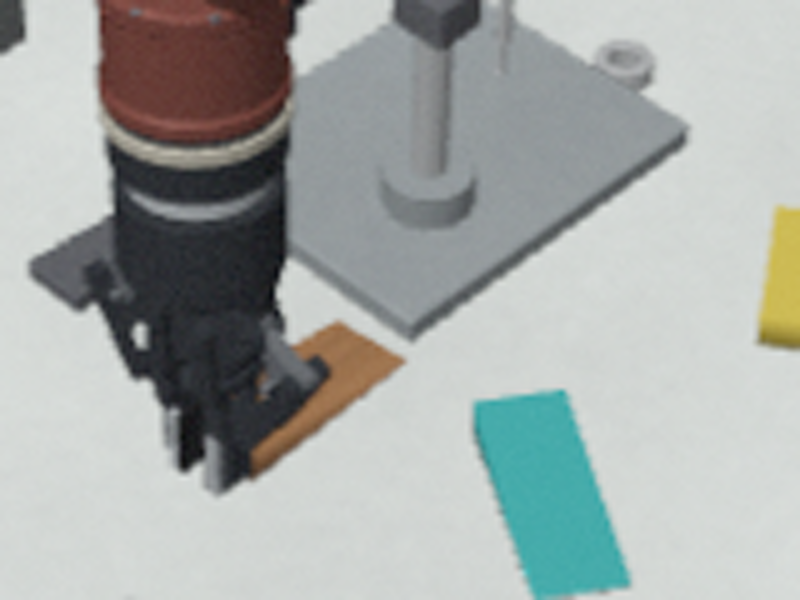

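View pics/ctop6.png

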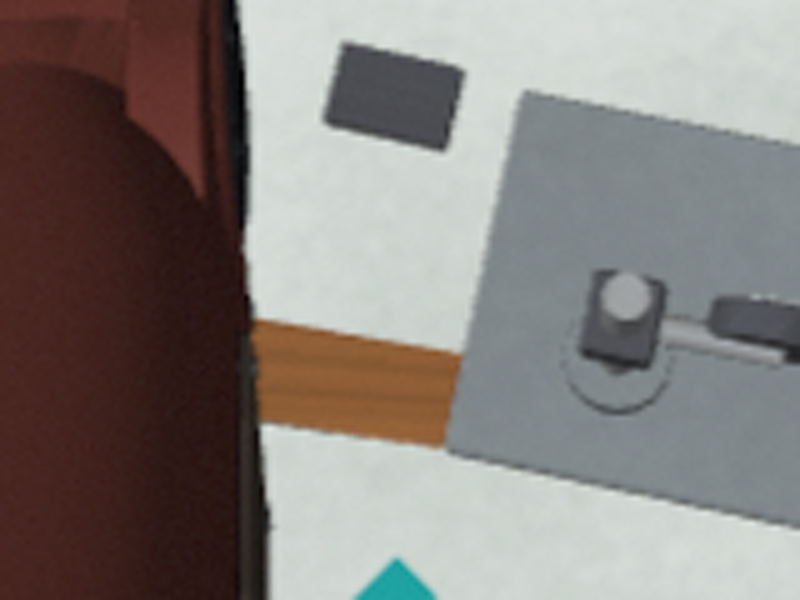

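Run:
```python
from wfit import *
v=fit(load("side6.npz"),np.array([[340,322],[406,361],[253,479]])/5+[260,220],P=[[55,22.5,1.5],[55,-22.5,1.5],[-55,-22.5,0]]);report(v,SIDE);report(v,[.5524,-.0625,-.0899])
```

```text
wedge [ 0.5062  0.0994 -1.6103] -92.3 [-0.2 -0.5  0.4 -0.1 -0.3  0.5]
foot in wedge frame mm [76.1 -4.4 -0. ]  stand -y heading -94.70733816591455
foot in wedge frame mm [76.9 -3.6 -0. ]  stand -y heading -95.1508905782261
```

```bash
python3 -m pendant '[{"x":-3,"y":0,"z":0,"spin":0.5},{"x":-4,"y":0,"z":0,"spin":0.5},{"x":-4,"y":0,"z":0,"spin":0},{"x":-3,"y":0,"z":0,"spin":0},{"x":-3,"y":0,"z":0,"spin":0}]'
python3 -m pendant '[{"x":-3,"y":0,"z":0,"spin":0},{"x":-3,"y":0,"z":0,"spin":0},{"x":-3,"y":0,"z":0,"spin":0},{"x":-2,"y":0,"z":0,"spin":0},{"x":0,"y":0,"z":0,"spin":0}]'
python3 snap.py 7 side
```

```text
time_s: 12.35
tcp_pos: [0.502, 0.15, 0.1777]
ee_rot: [-3.142, -0.0, 1.529]
force: [-0.0, 0.3, 0.6]
gripper_width: 0.186
time_s: 12.85
tcp_pos: [0.5016, 0.1394, 0.1778]
ee_rot: [3.141, -0.001, 1.529]
force: [0.4, 3.1, 0.6]
gripper_width: 0.189
```

View pics/cside7.png

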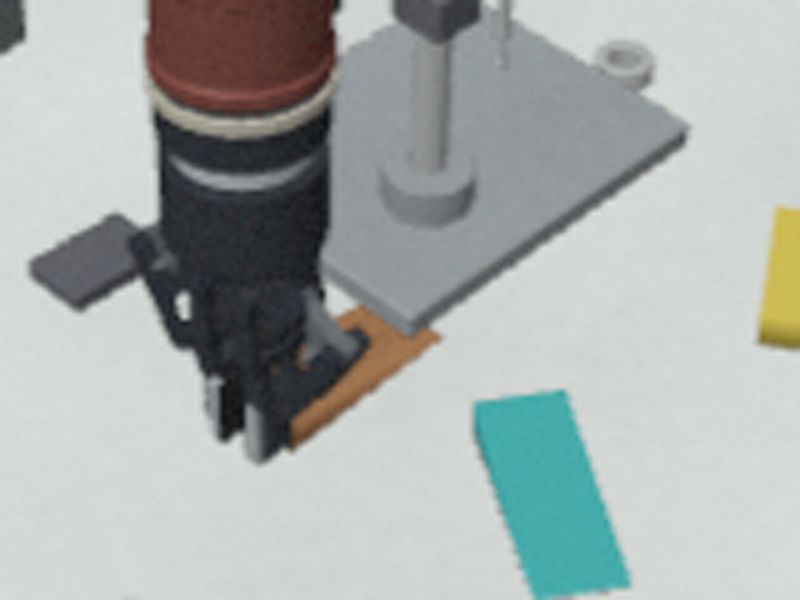

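```bash
python3 -m pendant '[{"x":-2,"y":0,"z":0,"spin":0},{"x":-3,"y":0,"z":0,"spin":0},{"x":-3,"y":0,"z":0,"spin":0},{"x":-3,"y":0,"z":0,"spin":0},{"x":-3,"y":0,"z":0,"spin":0}]'
python3 snap.py 8 side top
```

```text
time_s: 13.4
tcp_pos: [0.501, 0.1256, 0.1777]
ee_rot: [3.141, -0.001, 1.529]
force: [-0.7, 4.9, 0.3]
gripper_width: 0.187
```

View pics/cside8.png

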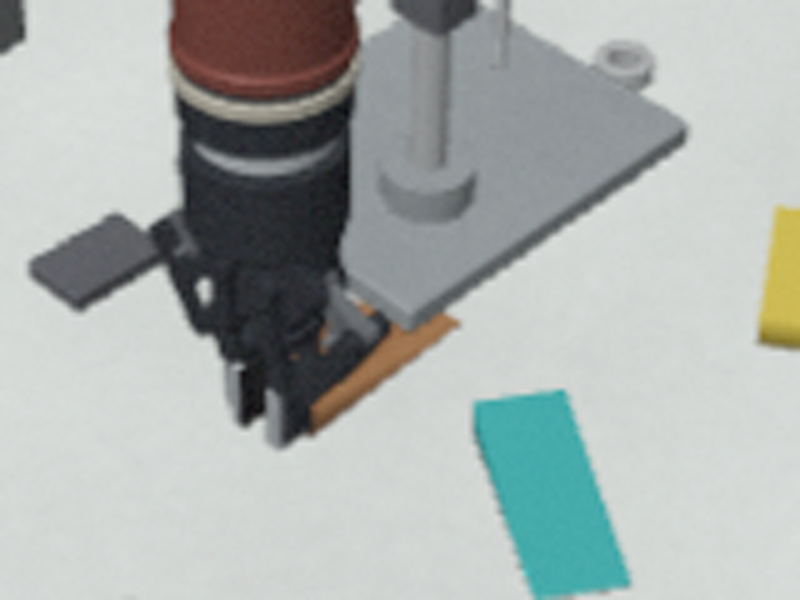

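View pics/ctop8.png

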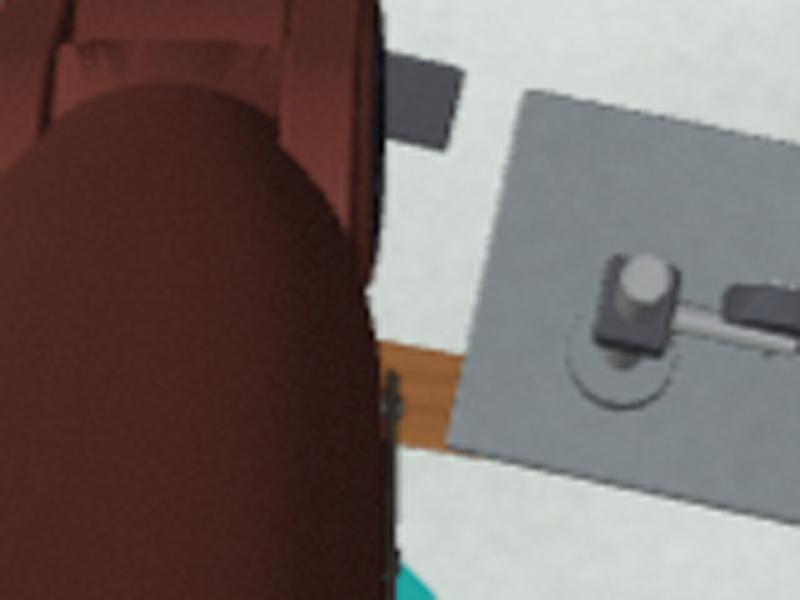

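```bash
cat > lean.py <<'E'
import sys
from wfit import *
L0=np.radians(4.18)
def track(a,b,uv,h=7,s=16):
    g=lambda p:cv2.cvtColor(p["pixels"],cv2.COLOR_BGR2GRAY).astype(np.float32)
    A=cv2.resize(g(a),None,fx=4,fy=4,interpolation=cv2.INTER_CUBIC);B=cv2.resize(g(b),None,fx=4,fy=4,interpolation=cv2.INTER_CUBIC)
    u,v=int(uv[0]*4),int(uv[1]*4);T=A[v-h*4:v+h*4,u-h*4:u+h*4];S=B[v-s*4:v+s*4,u-s*4:u+s*4]
    r=cv2.matchTemplate(S,T,cv2.TM_CCOEFF_NORMED);_,m,_,l=cv2.minMaxLoc(r)
    return (np.array(l)-(s-h)*4)/4,m
if __name__=="__main__":
  k=sys.argv[1]
  for n,uv in(("top",(356,259)),("side",(346.5,203))):
    try:a,b=load(n+"0.npz"),load(n+k+".npz")
    except Exception as e: continue
    st=TOP if n=="top" else [.5524,-.0625,-.0899]
    q=lambda l:proj(a,stand_pts([[-30,36,225]],st,l))[0]
    d,m=track(a,b,uv)
    full=q(1e-9)-q(L0)
    print(n,"shift",d,"match",round(float(m),3),"full",full.round(2),"ratio",round(float(d@full/(full@full)),3),"perp",round(float(np.cross(full,d)/np.linalg.norm(full)),2))
E
python3 lean.py 8 2>/dev/null
```

```text
top shift [ 3.5  -3.25] match 0.945 full [ 6.58 -5.95] ratio 0.538 perp -0.06
side shift [-0.75 -0.25] match 0.802 full [-1.19 -5.17] ratio 0.078 perp -0.67
```

```bash
cat > plane.py <<'E'
import sys
from wfit import *
for k in sys.argv[1:]:
    p=load(f"top{k}.npz");C=cloud(p)
    x,y,yaw=TOP
    loc=(C-[x,y,0])@R.from_euler('z',yaw).as_matrix()*1000
    m=(abs(loc[...,0])<78)&(abs(loc[...,1])<98)&(abs(loc[...,2]-43)<12)&(p["depth"]>0)
    # drop the column base and below-dial area
    m&=~((loc[...,0]<0)&(loc[...,0]>-75)&(abs(loc[...,1]-30)<40))
    g=loc[m]
    for _ in range(4):
        A=np.c_[g[:,:2],np.ones(len(g))];c=np.linalg.lstsq(A,g[:,2],rcond=None)[0];r=g[:,2]-A@c;g=g[abs(r)<2.5*r.std()]
    h=lambda a,b:round(float(c[0]*a+c[1]*b+c[2]),2)
    print(k,len(g),"grad deg",np.degrees(c[:2]).round(2),"rms",r.std().round(2),"heights short,(+,+),opp,(-,-):",h(-60,80),h(60,80),h(60,-80),h(-60,-80))
E
python3 plane.py 0 4 6 8
python3 - <<'E'
from wfit import *
v=fit(load("side8.npz"),np.array([[459,323],[314,437]])/5+[260,220],P=[[55,-22.5,1.5],[-55,-22.5,0]]);report(v,[.5524,-.0625,-.0899])
E
```

```text
0 4333 grad deg [ 3.03 -2.4 ] rms 2.03 heights short,(+,+),opp,(-,-): 32.93 39.28 45.98 39.63
4 4336 grad deg [ 3.04 -2.43] rms 2.02 heights short,(+,+),opp,(-,-): 32.81 39.18 45.96 39.6
6 4344 grad deg [ 3.06 -2.49] rms 2.07 heights short,(+,+),opp,(-,-): 32.71 39.13 46.08 39.66
8 4250 grad deg [ 1.17 -0.98] rms 2.02 heights short,(+,+),opp,(-,-): 36.68 39.13 41.85 39.4
wedge [ 0.504   0.0602 -1.5919] -91.2 [ 0.3 -0.5 -0.3  0.4]
foot in wedge frame mm [37.6 -3.5 -0. ]  stand -y heading -95.1508905782261
```

```bash
python3 -m pendant '[{"x":-2,"y":0,"z":0,"spin":0},{"x":-3,"y":0,"z":0,"spin":0},{"x":-3,"y":0,"z":0,"spin":0},{"x":-2,"y":0,"z":0,"spin":0},{"x":0,"y":0,"z":0,"spin":0}]'
python3 snap.py 9 side top; python3 plane.py 9; python3 lean.py 9 2>/dev/null
```

```text
time_s: 14.0
tcp_pos: [0.5005, 0.1151, 0.1777]
ee_rot: [3.142, 0.0, 1.528]
force: [-0.1, 3.1, 0.8]
gripper_width: 0.186
9 4199 grad deg [ 0.44 -0.49] rms 2.09 heights short,(+,+),opp,(-,-): 38.08 39.01 40.38 39.45
top shift [ 5.   -4.75] match 0.908 full [ 6.58 -5.95] ratio 0.777 perp -0.17
side shift [-1.   -0.25] match 0.712 full [-1.19 -5.17] ratio 0.088 perp -0.92
```

View pics/cside9.png

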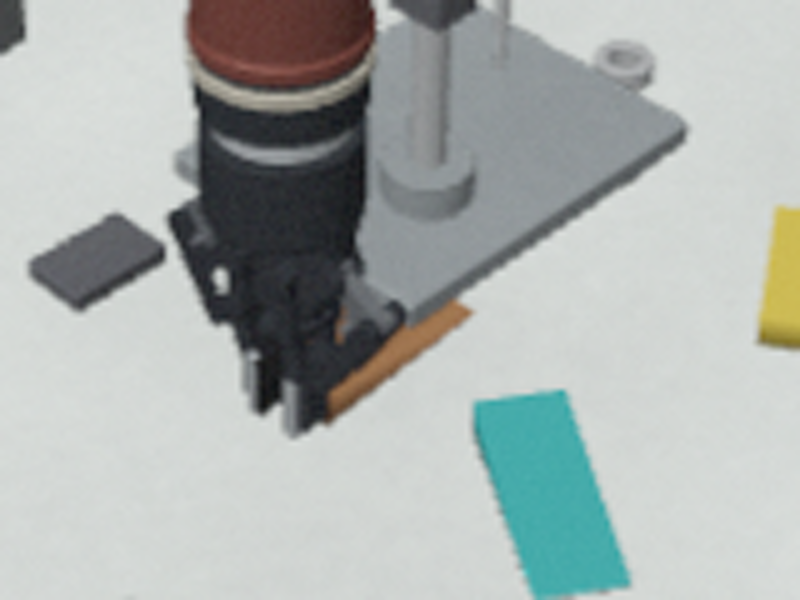

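```bash
python3 -m pendant '[{"x":-2,"y":0,"z":0,"spin":0},{"x":-2,"y":0,"z":0,"spin":0},{"x":-1,"y":0,"z":0,"spin":0},{"x":-1,"y":0,"z":0,"spin":0},{"x":0,"y":0,"z":0,"spin":0}]'
python3 snap.py 10 side top; python3 plane.py 10; python3 lean.py 10 2>/dev/null
```

```text
time_s: 14.6
tcp_pos: [0.5003, 0.1094, 0.1777]
ee_rot: [-3.142, -0.001, 1.529]
force: [0.8, 6.4, 0.4]
gripper_width: 0.19
10 4168 grad deg [ 0.06 -0.17] rms 2.02 heights short,(+,+),opp,(-,-): 39.04 39.16 39.64 39.52
top shift [ 5.75 -5.5 ] match 0.886 full [ 6.58 -5.95] ratio 0.896 perp -0.22
side shift [-0.5  -1.25] match 0.593 full [-1.19 -5.17] ratio 0.251 perp -0.21
```

```bash
python3 -m pendant '[{"x":-1,"y":0,"z":0,"spin":0},{"x":-1,"y":0,"z":0,"spin":0},{"x":0,"y":0,"z":0,"spin":0},{"x":0,"y":0,"z":0,"spin":0},{"x":0,"y":0,"z":0,"spin":0}]'
python3 snap.py 11 side top; python3 plane.py 11; python3 lean.py 11 2>/dev/null
```

```text
time_s: 15.2
tcp_pos: [0.5002, 0.1078, 0.1777]
ee_rot: [3.142, -0.002, 1.529]
force: [0.3, 7.8, 0.2]
gripper_width: 0.186
11 4138 grad deg [-0.01 -0.16] rms 2.03 heights short,(+,+),opp,(-,-): 39.05 39.04 39.49 39.5
top shift [ 5.75 -5.5 ] match 0.883 full [ 6.58 -5.95] ratio 0.896 perp -0.22
side shift [ 1.25 -4.  ] match 0.574 full [-1.19 -5.17] ratio 0.682 perp 2.11
```

View pics/cside11.png

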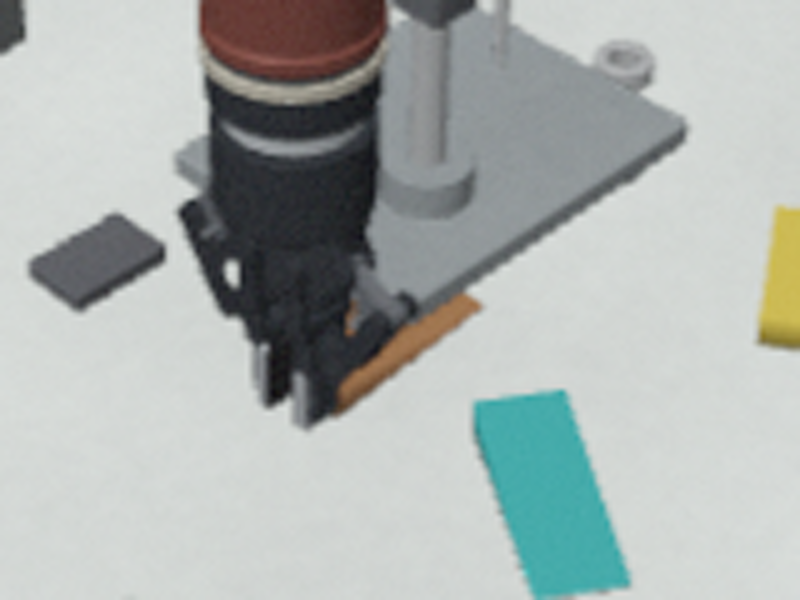

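View pics/ctop11.png

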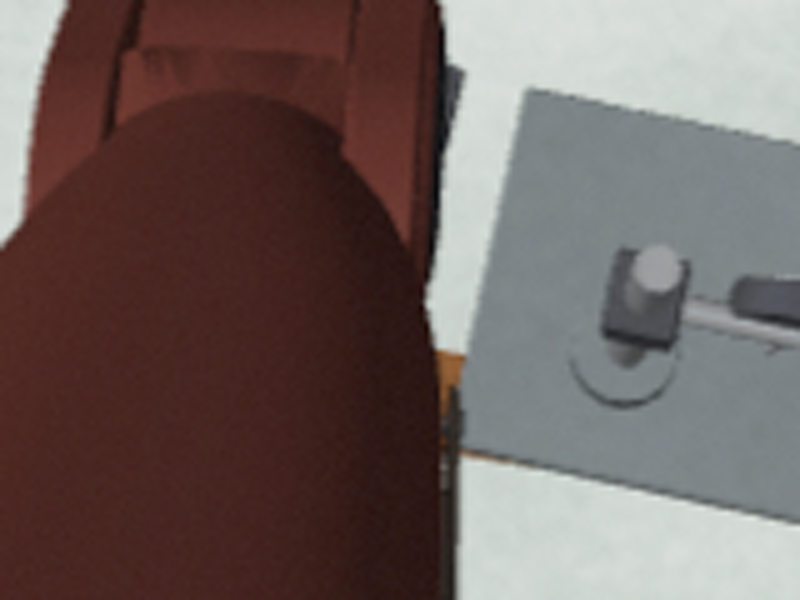

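Run:
```python
from h import *
for k in("10","11"):
    p=load(f"top{k}.npz");b=(310,200,440,330)
    cv2.imwrite(f"pics/st_top{k}.png",cv2.resize(p["pixels"][b[1]:b[3],b[0]:b[2]],None,fx=4.6,fy=4.6,interpolation=cv2.INTER_CUBIC))
a=load("top0.npz");t=load("top11.npz")
from lean import track
for nm,uv in(("c++",(334.3,218.3)),("c+-",(424.3,235.9)),("c--",(410.7,309.8)),("edge+y mid-",(324,268))):
    for k in("8","9","10","11"):
        print(nm,k,track(a,load(f"top{k}.npz"),uv,h=6,s=12))
from model import *
for nm,P in(("c++",[85,105,40]),("c+-",[85,-105,40]),("c--",[-85,-105,40])):
    f=lambda l:proj(a,stand_pts([P],[.5533,-.0692,-.0899],l))[0]
    print(nm,"expected no-slide",f(1e-9)-f(.073))
```

```text
c++ 8 (array([ 0.5 , -0.25]), 0.992513120174408)
c++ 9 (array([ 0.75, -0.75]), 0.9942297339439392)
c++ 10 (array([ 0.75, -0.5 ]), 0.9924423098564148)
c++ 11 (array([ 0.75, -0.75]), 0.9925488233566284)
c+- 8 (array([0., 0.]), 0.9957059621810913)
c+- 9 (array([0.  , 0.25]), 0.9939275979995728)
c+- 10 (array([0.  , 0.25]), 0.9946075677871704)
c+- 11 (array([0.  , 0.25]), 0.9941766858100891)
c-- 8 (array([ 0.5 , -0.25]), 0.9880613684654236)
c-- 9 (array([ 0.75, -0.5 ]), 0.9867382645606995)
c-- 10 (array([ 0.75, -0.5 ]), 0.9860397577285767)
c-- 11 (array([ 0.75, -0.75]), 0.9873919486999512)
edge+y mid- 8 (array([ 1.25, -3.75]), 0.9961512088775635)
edge+y mid- 9 (array([ 1.75, -6.  ]), 0.9956147074699402)
edge+y mid- 10 (array([ 2., -6.]), 0.9967321753501892)
edge+y mid- 11 (array([ 2., -6.]), 0.9965851902961731)
c++ expected no-slide [ 0.95539847 -0.7704858 ]
c+- expected no-slide [0.17629574 0.11640541]
c-- expected no-slide [ 0.99809583 -0.88945116]
```

View pics/st_top11.png

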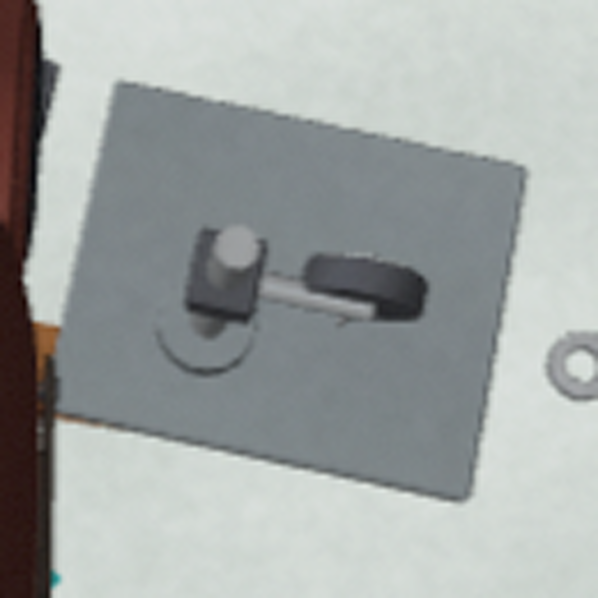

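```bash
cat > ecc.py <<'E'
import sys
from h import *
def g(k,uv,h):
    p=load(f"top{k}.npz");im=cv2.cvtColor(p["pixels"],cv2.COLOR_BGR2GRAY).astype(np.float32);return im[uv[1]-h:uv[1]+h,uv[0]-h:uv[0]+h]
def ecc(a,b,uv=(361,256),h=13):
    A,B=g(a,uv,h),g(b,uv,h);W=np.eye(2,3,dtype=np.float32)
    c,W=cv2.findTransformECC(A,B,W,cv2.MOTION_TRANSLATION,(3,200,1e-5),None,3)
    return W[:,2].round(2),round(c,3)
if __name__=="__main__":
    ks=sys.argv[1:]
    for a,b in zip(ks,ks[1:]): print(a,b,"column top",ecc(a,b),"ref packing/bench nut",ecc(a,b,(436,280),10))
E
python3 ecc.py 0 4 6 8 9 10 11
```

```text
0 4 column top (array([ 0.01, -0.  ], dtype=float32), 1.0) ref packing/bench nut (array([0., 0.], dtype=float32), 1.0)
4 6 column top (array([-0.,  0.], dtype=float32), 1.0) ref packing/bench nut (array([0.01, 0.01], dtype=float32), 1.0)
6 8 column top (array([ 3.36, -2.99], dtype=float32), 0.89) ref packing/bench nut (array([-0.  ,  0.01], dtype=float32), 1.0)
8 9 column top (array([ 1.22, -1.05], dtype=float32), 0.965) ref packing/bench nut (array([ 0.02, -0.  ], dtype=float32), 1.0)
9 10 column top (array([ 0.59, -0.56], dtype=float32), 0.995) ref packing/bench nut (array([-0.02, -0.01], dtype=float32), 1.0)
10 11 column top (array([ 0.16, -0.08], dtype=float32), 0.99) ref packing/bench nut (array([0.01, 0.  ], dtype=float32), 1.0)
```

```bash
python3 -m pendant '[{"x":-0.5,"y":0,"z":0,"spin":0},{"x":-0.5,"y":0,"z":0,"spin":0},{"x":-0.5,"y":0,"z":0,"spin":0},{"x":0,"y":0,"z":0,"spin":0},{"x":0,"y":0,"z":0,"spin":0}]'
python3 snap.py 12 top; python3 plane.py 12; python3 ecc.py 11 12
```

```text
time_s: 15.8
tcp_pos: [0.5002, 0.1067, 0.1777]
ee_rot: [3.141, -0.003, 1.53]
force: [0.1, 11.4, -0.5]
gripper_width: 0.187
12 4159 grad deg [ 0.06 -0.09] rms 2.05 heights short,(+,+),opp,(-,-): 39.15 39.27 39.52 39.4
11 12 column top (array([ 0.05, -0.01], dtype=float32), 0.997) ref packing/bench nut (array([ 0., -0.], dtype=float32), 1.0)
```

```bash
python3 -m pendant '[{"x":3,"y":0,"z":0,"spin":0},{"x":6,"y":0,"z":0,"spin":0},{"x":15,"y":0,"z":0,"spin":0},{"x":30,"y":0,"z":0,"spin":0},{"x":40,"y":0,"z":-10,"spin":0}]'
python3 -m pendant '[{"x":20,"y":0,"z":-45,"spin":0},{"x":0,"y":0,"z":-45,"spin":0},{"x":0,"y":0,"z":-45,"spin":0},{"x":0,"y":0,"z":-45,"spin":0},{"x":0,"y":0,"z":-45,"spin":0}]' 0
python3 snap.py 13 side top; python3 plane.py 13; python3 ecc.py 12 13
python3 -c "
from wfit import *
print(stand_pts([[60,-80,40],[-30,36,225],[-22,-24,165]],TOP,1e-9),stand_pts([[60,-80,40]],[.5528,-.066,-.088],1e-9))"
```

```text
time_s: 16.35
tcp_pos: [0.5035, 0.2003, 0.1869]
ee_rot: [-3.14, 0.001, 1.526]
force: [0.2, 1.2, 0.7]
gripper_width: 0.189
time_s: 16.85
tcp_pos: [0.5043, 0.2205, 0.4147]
ee_rot: [3.141, 0.0, 1.529]
force: [0.8, -0.2, -0.2]
gripper_width: 0.002
13 4135 grad deg [-0.02 -0.13] rms 2.06 heights short,(+,+),opp,(-,-): 39.18 39.15 39.5 39.54
12 13 column top (array([ 0.  , -0.02], dtype=float32), 1.0) ref packing/bench nut (array([-0.02,  0.01], dtype=float32), 1.0)
[[ 0.60587539 -0.15426367  0.04      ]
 [ 0.52665319 -0.03065201  0.225     ]
 [ 0.52923415 -0.09112794  0.165     ]] [[ 0.60553691 -0.15096363  0.04      ]]
```

View pics/cside13.png

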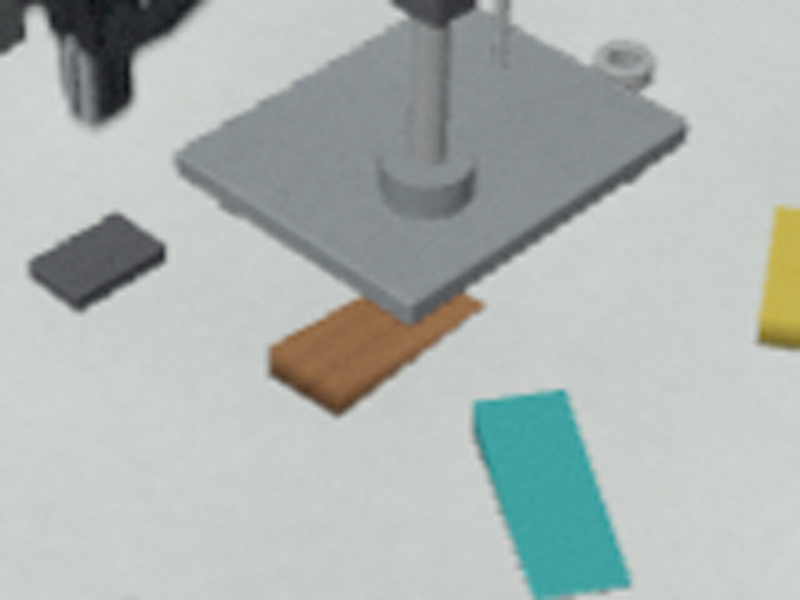

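View pics/top13.png

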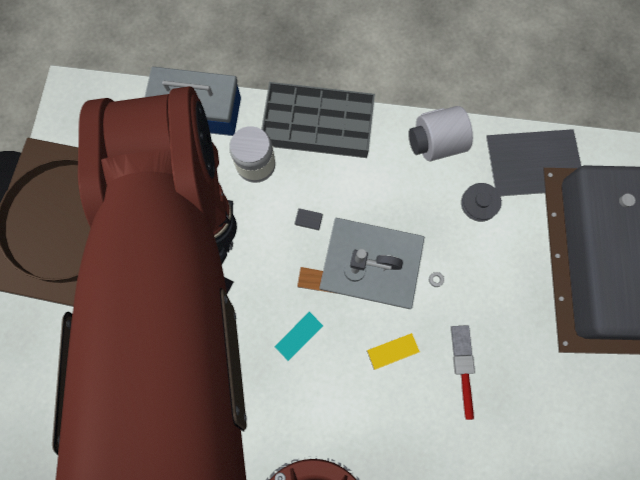

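```bash
python3 -m pendant '[{"x":0,"y":0,"z":-10,"spin":-2.4},{"x":0,"y":29,"z":-10,"spin":0},{"x":0,"y":29,"z":-10,"spin":0},{"x":0,"y":29,"z":-10,"spin":0},{"x":0,"y":29,"z":0,"spin":0}]'
python3 -m pendant '[{"x":-40,"y":0,"z":0,"spin":0},{"x":-40,"y":0,"z":0,"spin":0},{"x":-40,"y":0,"z":0,"spin":0},{"x":-40,"y":0,"z":0,"spin":0},{"x":-40,"y":0,"z":0,"spin":0}]'
python3 -m pendant '[{"x":-40,"y":0,"z":0,"spin":0},{"x":-40,"y":0,"z":0,"spin":0},{"x":-40,"y":0,"z":0,"spin":0},{"x":-40,"y":0,"z":0,"spin":0},{"x":-12,"y":-12,"z":0,"spin":0}]'
```

```text
time_s: 17.45
tcp_pos: [0.6219, 0.2206, 0.4539]
ee_rot: [3.14, 0.0, 1.571]
force: [0.7, -0.4, 0.4]
gripper_width: 0.002
time_s: 17.95
tcp_pos: [0.6207, 0.019, 0.4523]
ee_rot: [-3.141, 0.0, 1.571]
force: [0.6, -0.1, 0.2]
gripper_width: -0.0
time_s: 18.45
tcp_pos: [0.6094, -0.1552, 0.4515]
ee_rot: [-3.141, 0.001, 1.568]
force: [-0.0, 0.6, 0.2]
gripper_width: -0.002
```

```bash
python3 -m pendant '[{"x":2,"y":-3,"z":40,"spin":0},{"x":0,"y":0,"z":45,"spin":0},{"x":0,"y":0,"z":45,"spin":0},{"x":0,"y":0,"z":40,"spin":0},{"x":0,"y":0,"z":25,"spin":0}]'
python3 -m pendant '[{"x":0,"y":0,"z":10,"spin":0},{"x":0,"y":0,"z":10,"spin":0},{"x":0,"y":0,"z":5,"spin":0},{"x":0,"y":0,"z":0,"spin":0},{"x":0,"y":0,"z":0,"spin":0}]'
python3 snap.py 14 side top
python3 - <<'E'
from h import *
p=load("side14.npz");b=(280,130,440,250)
cv2.imwrite("pics/z14.png",cv2.resize(p["pixels"][b[1]:b[3],b[0]:b[2]],None,fx=5,fy=5,interpolation=cv2.INTER_CUBIC))
E
```

```text
time_s: 18.95
tcp_pos: [0.6048, -0.1491, 0.2541]
ee_rot: [-3.137, -0.001, 1.571]
force: [-0.0, -0.3, 0.1]
gripper_width: 0.0
time_s: 19.45
tcp_pos: [0.6063, -0.1504, 0.2337]
ee_rot: [3.14, 0.001, 1.57]
force: [0.6, 0.4, -0.5]
gripper_width: -0.002
```

View pics/z14.png

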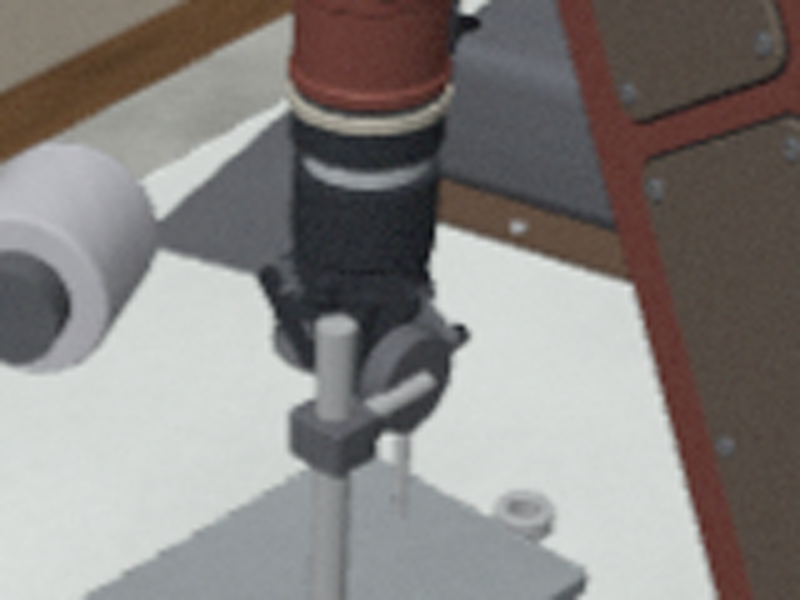

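View pics/top14.png

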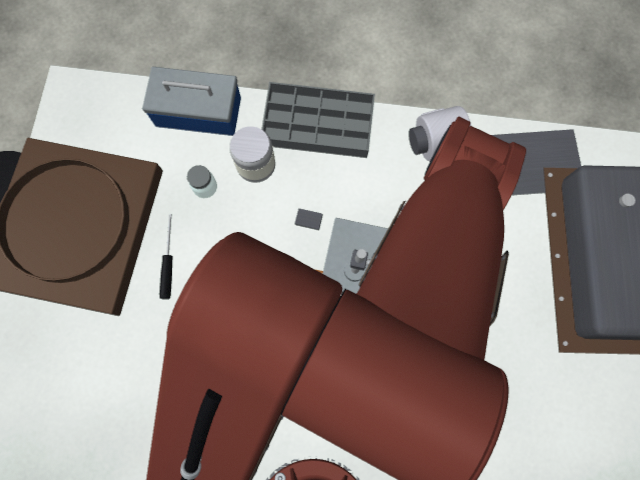

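```bash
python3 -m pendant '[{"x":0,"y":0,"z":6,"spin":0},{"x":0,"y":0,"z":5,"spin":0},{"x":0,"y":0,"z":4,"spin":0},{"x":0,"y":0,"z":2,"spin":0},{"x":0,"y":0,"z":0,"spin":0}]'
python3 -m pendant '[{"x":0,"y":0,"z":1,"spin":0},{"x":0,"y":0,"z":1,"spin":0},{"x":0,"y":0,"z":0.5,"spin":0},{"x":0,"y":0,"z":0.5,"spin":0},{"x":0,"y":0,"z":0,"spin":0}]'
```

```text
time_s: 20.05
tcp_pos: [0.6056, -0.1502, 0.2152]
ee_rot: [-3.141, -0.0, 1.57]
force: [-0.6, -0.6, -1.0]
gripper_width: -0.003
time_s: 20.55
tcp_pos: [0.6058, -0.1503, 0.2131]
ee_rot: [3.141, 0.0, 1.571]
force: [-1.8, 0.8, 4.1]
gripper_width: -0.003
```

```bash
python3 -m pendant '[{"x":0,"y":0,"z":0.5,"spin":0},{"x":0,"y":0,"z":0.5,"spin":0},{"x":0,"y":0,"z":0,"spin":0},{"x":0,"y":0,"z":0,"spin":0},{"x":0,"y":0,"z":0,"spin":0}]'; python3 snap.py 15 top; python3 ecc.py 13 14 15
```

```text
time_s: 21.05
tcp_pos: [0.6059, -0.1502, 0.213]
ee_rot: [3.141, 0.0, 1.571]
force: [-4.9, 0.9, 12.3]
gripper_width: -0.001Traceback (most recent call last):
  File "ecc.py", line 11, in <module>
    for a,b in zip(ks,ks[1:]): print(a,b,"column top",ecc(a,b),"ref packing/bench nut",ecc(a,b,(436,280),10))
                                                                                       ~~~^^^^^^^^^^^^^^^^^^
  File "ecc.py", line 7, in ecc
    c,W=cv2.findTransformECC(A,B,W,cv2.MOTION_TRANSLATION,(3,200,1e-5),None,3)
        ~~~~~~~~~~~~~~~~~~~~^^^^^^^^^^^^^^^^^^^^^^^^^^^^^^^^^^^^^^^^^^^^^^^^^^
cv2.error: OpenCV(4.12.0) /io/opencv/modules/video/src/ecc.cpp:589: error: (-7:Iterations do not converge) The algorithm stopped before its convergence. The correlation is going to be minimized. Images may be uncorrelated or non-overlapped in function 'findTransformECC'
```

```bash
python3 -m pendant '[{"x":0,"y":-0.3,"z":0.4,"spin":0},{"x":0,"y":-0.2,"z":0.4,"spin":0},{"x":0,"y":0,"z":0,"spin":0},{"x":0,"y":0,"z":0,"spin":0},{"x":0,"y":0,"z":0,"spin":0}]'; python3 -m pendant '[{"x":0,"y":0,"z":0,"spin":0},{"x":0,"y":0,"z":0,"spin":0},{"x":0,"y":0,"z":0,"spin":0},{"x":0,"y":0,"z":0,"spin":0},{"x":0,"y":0,"z":0,"spin":0}]'; python3 snap.py 16 top
python3 - <<'E'
from ecc import ecc
for a,b in(("13","14"),("14","15"),("15","16")): print(a,b,ecc(a,b,(361,256),12))
E
```

```text
time_s: 21.6
tcp_pos: [0.6057, -0.1503, 0.2129]
ee_rot: [3.14, 0.001, 1.571]
force: [-4.4, 2.8, 19.3]
gripper_width: -0.002
time_s: 22.1
tcp_pos: [0.6057, -0.1503, 0.2129]
ee_rot: [3.14, 0.001, 1.571]
force: [-4.5, 2.0, 18.3]
gripper_width: 0.0
13 14 (array([-0.53,  0.02], dtype=float32), 0.829)
14 15 (array([ 0.07, -0.09], dtype=float32), 0.994)
15 16 (array([ 0.07, -0.02], dtype=float32), 0.998)
```

```bash
python3 -m pendant '[{"x":0,"y":0,"z":-1,"spin":0},{"x":0,"y":0,"z":-2,"spin":0},{"x":0,"y":0,"z":-10,"spin":0},{"x":0,"y":0,"z":-35,"spin":0},{"x":0,"y":0,"z":-45,"spin":0}]'; python3 -m pendant '[{"x":0,"y":0,"z":-45,"spin":0},{"x":0,"y":0,"z":-45,"spin":0},{"x":0,"y":0,"z":-45,"spin":0},{"x":-40,"y":0,"z":-10,"spin":0},{"x":-45,"y":0,"z":0,"spin":0}]';python3 -m pendant '[{"x":-45,"y":-20,"z":0,"spin":0},{"x":-45,"y":-20,"z":0,"spin":0},{"x":-45,"y":-20,"z":0,"spin":0},{"x":-45,"y":-20,"z":0,"spin":0},{"x":-20,"y":0,"z":0,"spin":0}]'
python3 -m pendant '[{"x":0,"y":0,"z":0,"spin":0},{"x":0,"y":0,"z":0,"spin":0},{"x":0,"y":0,"z":0,"spin":0},{"x":0,"y":0,"z":0,"spin":0},{"x":0,"y":0,"z":0,"spin":0}]'
python3 snap.py 17 side top; python3 plane.py 13 17
python3 - <<'E'
from ecc import ecc
print(ecc("13","17",(361,256),13),"nut",ecc("0","17",(436,280),10),"packing",ecc("0","17",(309,219),14),"plate corner",ecc("13","17",(424,236),10))
E
```

```text
time_s: 22.65
tcp_pos: [0.6045, -0.15, 0.3035]
ee_rot: [-3.138, -0.001, 1.57]
force: [1.4, -0.0, 0.5]
gripper_width: 0.001
time_s: 23.15
tcp_pos: [0.6058, -0.235, 0.4529]
ee_rot: [3.137, 0.002, 1.574]
force: [0.1, 0.4, -0.8]
gripper_width: 0.002
time_s: 23.65
tcp_pos: [0.5224, -0.439, 0.4494]
ee_rot: [-3.141, 0.001, 1.566]
force: [-0.1, 0.2, 0.3]
gripper_width: -0.002
time_s: 24.15
tcp_pos: [0.5257, -0.4343, 0.4492]
ee_rot: [3.141, 0.0, 1.572]
force: [1.0, 1.0, -0.4]
gripper_width: 0.001
13 4135 grad deg [-0.02 -0.13] rms 2.06 heights short,(+,+),opp,(-,-): 39.18 39.15 39.5 39.54
17 3140 grad deg [-0.08 -0.18] rms 2.02 heights short,(+,+),opp,(-,-): 39.17 39.0 39.49 39.66Traceback (most recent call last):
  File "<stdin>", line 2, in <module>
  File "ecc.py", line 7, in ecc
    c,W=cv2.findTransformECC(A,B,W,cv2.MOTION_TRANSLATION,(3,200,1e-5),None,3)
        ~~~~~~~~~~~~~~~~~~~~^^^^^^^^^^^^^^^^^^^^^^^^^^^^^^^^^^^^^^^^^^^^^^^^^^
cv2.error: OpenCV(4.12.0) /io/opencv/modules/video/src/ecc.cpp:574: error: (-7:Iterations do not converge) NaN encountered. in function 'findTransformECC'
```

View pics/side17.png

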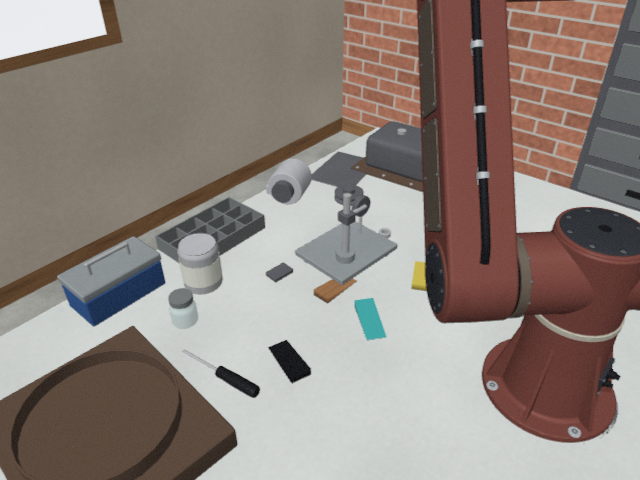

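View pics/ctop17.png

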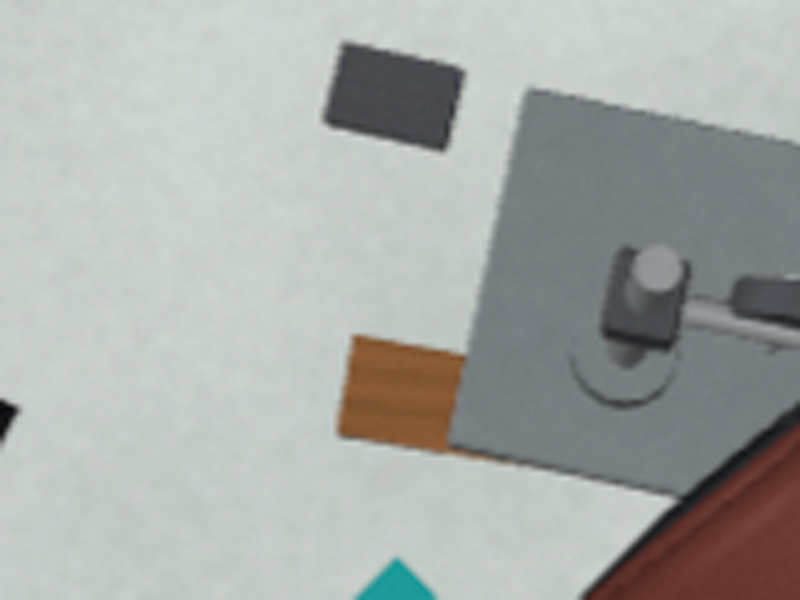

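Run:
```python
from wfit import *
from ecc import ecc
v=fit(load("top17.npz"),np.array([[355,336],[339,436]])/5+[230,200],P=W[:2],x0=(.503,.05,-1.59));report(v,TOP)
for n,a,uv,h in(("col","13",(361,256),13),("packing","0",(309,219),14)):
    try: print(n,ecc(a,"17",uv,h))
    except Exception as e: print(n,"fail")
from workcell import bot
print(bot.sense()["force"],bot.sense()["qd"].round(3))
```

```text
wedge [ 0.5012  0.036  -1.5959] -91.4 [-0.   0.3  0.  -0.3]
foot in wedge frame mm [20.  -0.1 -0. ]  stand -y heading -95.1508905782261
col (array([-0.03, -0.01], dtype=float32), 1.0)
packing (array([-0., -0.], dtype=float32), 1.0)
[-0.24337626 -0.52870887  0.6834617 ] [-0.006  0.001  0.003  0.001  0.    -0.001]
```

```bash
python3 -c "
from workcell import bot
print(bot.sign_off())"
```

```text
the job is handed in; nothing more can be done
None
```

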